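# Sort the service bench: tools, vials and the spare pump cassette

## Robot

A 6-joint arm with a two-finger parallel gripper is mounted at the origin on a cart in front of the work surface, level with it; the furniture and walls round the work are solid. World frame = base frame: x ahead of the robot, y to its left, z up, the work surface at z = 0. Lengths are in m, angles in degrees, forces in N, time in s.
With the tool pointing down it reaches from about 0.35 to 0.875 m from the base axis. Payload 4.2 kg.
Tool frame: the origin (TCP) lies on the centre line of the jaws, within the pads' length; the fingertips stand 17 mm ahead of it and the grasp point (between the pads) lies 2 mm behind it; z points along the fingers, y is the direction in which the jaws open and shut (so a half turn about z gives the same grasp; the last joint's range is limited). The gripper opens to 87 mm and grips with 3 to 60 N. Pads are 19 mm wide; open, the fingers measure 117 mm over their backs; the gripper's body (75 mm by 190 mm) begins 51 mm behind the grasp point.
Start: joints at [-57.662, 22.042, 0.453, 0, -68.411, -14.817], TCP at [0.188, -0.596, 0.24] pointing down, gripper open.
Joint ranges: [-179.83, 179.83], [-69.29, 118.12], [-61.27, 80.66], [-181.25, 117.63], [-171.15, -9.14], [-177.46, 177.46]. Speed limits (degrees/s): [159.86, 159.86, 180, 180, 180, 180].

## Interface

Orientations are given as a 3x3 rotation matrix whose columns are the frame's x, y, z axes.
In Python, from station import * gives the robot as it stands.
- The arm moves only by the tool play_rows, never from a script. Its argument "targets" is a list that holds one entry, the list of rows, each a list of 5 numbers: the closure, from 0 (fully open) to 1 (shut), then the shift along the world's x, y, z in m, then the turn about the world's z in rad. In form: [[[gripper, x, y, z, twist], ...]]. A call has 1 to 5 rows; each row is the pose to reach, as a shift and turn from the pose commanded when the call began; what a row does not reach only later rows make up. A row lasts 1/12 s, in which the tool goes at most 41.7 mm and 7.16 degrees, less where a joint would pass 70% of its speed; a pose out of reach is approached as far as the arm can. A call with a gripper value outside its range is refused whole. The fingers move at their own pace and stop on an object; the grip force is fixed at half the most. Time passes only in rows, so rows that repeat a pose let the fingers close. It gives the time, the measured TCP pose, the force and the opening at its end, in the units of the state.
- sense(): the state, without advancing time (a new reading comes with each control period).
- capture(name): name is "scene" or "top" or "wrist"; returns the picture (480x640x3 uint8, blue, green, red); there is no depth.
- get_calibration(name): a dict with "camera_matrix" (3x3 intrinsics, pixels), "T" (4x4, takes a point from camera to world coordinates). Camera axes: x right, y up, looking along -z (the intrinsics and any distortion apply to the point x, -y, -z); pixel columns grow to the right and rows downward; lengths in m; the calibration is good to about 2 mm. A picture is of the moment at which its call begins: read the wrist's pose just before it. get_calibration takes no time and is no camera call; for the wrist camera it gives the pose at the moment of the call.
- finish_job(): hands the job in, once; it reports no verdict.
The state is a dict: "time_s": time; "joints": joint angles; "joint_velocities": joint speeds; "effort": joint torques, N m; "tcp_pos": TCP position; "ee_rot": TCP orientation; "wrist_force": force on the tool from outside, world axes, zero at the start; "moment": the same for the moment, N m; "gripper_width": opening from 0.0 (shut) to 1.0 (fully open).
Only numpy, scipy, OpenCV 4.12 (cv2) and the standard library are available. Lean on these libraries where they do the work, as an engineer would, in place of code of your own. Each camera call takes 0.05 s, during which the arm holds its last target. There are 200 camera calls.

## Task

Sort five things from the bench into the three low grey trays: lay the spanner and the forceps flat and side by side, not one on the other, in the long mat-lined tool tray, stand the two small vials upright in the partitioned vial box, one in each compartment, and set the pump cassette flat on the floor of the square spares tray, the same way up as it stands now. Let go of everything and leave it at rest.

Things in the scene. Friction and masses are not known exactly. Their poses are not given: they have to be found in the camera images.
- spanner_center (a point): Middle of the steel open-ended spanner that lies flat on the bench: 162 mm long along its own y axis, heads 28 mm wide at both ends, 6 mm thick. The point is at mid-length, half-way up (3 mm above its underside); there the shank is 12 mm wide along its own x. z is up.
- forceps_center (a point): Middle of the steel forceps (tweezers) that lie flat on the bench: 132 mm long along their own y axis, 14 mm wide along own x at the point, 9 mm high; two 6 mm thick rigid blades with a 2 mm slit between, joined at the +y end. The point is at mid-length, half-way up (4.5 mm above the underside). z is up.
- cassette_center (a point): Centre of the body of the black spare pump cassette standing on the bench: 70 mm long along its own y axis, 18 mm thick along own x, 26 mm high; a 30 mm long orange clip, 12 mm high at the bottom, sticks out 6 mm from the middle of the -x side. Half-way up, 13 mm above its underside. z is up.
- vial_white_center (a point): Centre of the clear glass vial with a white cap: 27 mm in diameter, 55 mm high, cap 24 mm in diameter over the top 8 mm, standing upright. The point is half-way up (27.5 mm above its base). z is up along the vial.
- vial_dark_center (a point): Centre of the brown glass vial with a dark cap: 27 mm in diameter, 55 mm high, cap 24 mm in diameter over the top 8 mm, standing upright. The point is half-way up (27.5 mm above its base). z is up along the vial.
- tool_tray: Tool tray: the long open grey plastic tray with a thin dark mat on its floor, outside 140 mm along its x, 200 mm along its y, 27 mm high; walls 3 mm thick, inner floor 12 mm above the underside. The tray is fixed to the bench. Origin: centre of the underside, on the bench top; the frame's z is up. 
- vial_box: Vial box: the narrow open grey plastic tray, outside 72 mm along its x, 138 mm along its y, 27 mm high; walls 3 mm thick, inner floor 12 mm above the underside. One 3 mm partition across the middle, as high as the walls, makes two compartments, their centres at y = +34 mm and y = -34 mm in its frame. The tray is fixed to the bench. Origin: centre of the underside, on the bench top; the frame's z is up. 
- spares_tray: Spares tray: the square open grey plastic tray without mat or partition, outside 130 x 130 mm, 27 mm high; walls 3 mm thick, inner floor 12 mm above the underside. The tray is fixed to the bench. Origin: centre of the underside, on the bench top; the frame's z is up. 
Mind the look-alikes: they are no part of the job. What is shaped like the part that bears vial_dark_center but green or pink is not meant.

How it is judged (in metres and radians):
At the end, for the whole second after the job is handed in: Spanner and forceps lie on the floor of the tool tray, the vials stand on the floor of the vial box in different compartments, the cassette stands on the floor of the spares tray: each within its tray, at its resting height to 3 mm (vials 5 mm), tilted less than 0.12 rad, slower than 0.02 m/s (x of spanner_center in the frame of tool_tray between -0.062 and 0.062 m and y of spanner_center in the frame of tool_tray between -0.035 and 0.035 m and z of spanner_center in the frame of tool_tray between 0.012 and 0.018 m and angle between each of spanner_center, forceps_center, cassette_center's own z axis and vertical below 0.12 rad and x of forceps_center in the frame of tool_tray between -0.066 and 0.066 m and y of forceps_center in the frame of tool_tray between -0.04 and 0.04 m and z of forceps_center in the frame of tool_tray between 0.0135 and 0.0195 m and x of cassette_center in the frame of spares_tray between -0.055 and 0.055 m and y of cassette_center in the frame of spares_tray between -0.055 and 0.055 m and z of cassette_center in the frame of spares_tray between 0.022 and 0.028 m and (((x of vial_white_center in the frame of vial_box between -0.022 and 0.022 m and y of vial_white_center in the frame of vial_box between 0.012 and 0.056 m and z of vial_white_center in the frame of vial_box between 0.0345 and 0.0445 m and angle between vial_white_center's own z axis and vertical below 0.12 rad) and (x of vial_dark_center in the frame of vial_box between -0.022 and 0.022 m and y of vial_dark_center in the frame of vial_box between -0.056 and -0.012 m and z of vial_dark_center in the frame of vial_box between 0.0345 and 0.0445 m and angle between vial_dark_center's own z axis and vertical below 0.12 rad)) or ((x of vial_white_center in the frame of vial_box between -0.022 and 0.022 m and y of vial_white_center in the frame of vial_box between -0.056 and -0.012 m and z of vial_white_center in the frame of vial_box between 0.0345 and 0.0445 m and angle between vial_white_center's own z axis and vertical below 0.12 rad) and (x of vial_dark_center in the frame of vial_box between -0.022 and 0.022 m and y of vial_dark_center in the frame of vial_box between 0.012 and 0.056 m and z of vial_dark_center in the frame of vial_box between 0.0345 and 0.0445 m and angle between vial_dark_center's own z axis and vertical below 0.12 rad))) and linear speed of each of spanner, forceps, cassette, vial_white, vial_dark below 0.02 m/s); the robot touches nothing.
It also fails if it takes over 104 s, if anything falls off the work surface, if the arm or the gripper's body presses on something with over 40 N, if the wrist force passes 120 N, or if a joint passes its speed limit or range.

## Working session

There is one attempt and no reset: what is moved stays moved. The work goes in short steps, Python scripts to look and compute and a tool call to move; the robot and the scene stay as the last step left them, time stands still between calls to the robot, and variables do not carry over. Pictures are saved under pics/ and viewed, on a budget of 14 in all, crops included, one or two more only if the job needs it, and the job is handed in when it is done.

Besides the shell and the picture viewer there is one more tool, called after ">>>" as a command line: name --argument value ..., lists and objects as JSON in quotes. play_rows: Moves the arm, as the interface text tells. Its arguments: {"type":"object","properties":{"targets":{"type":"array","items":{"type":"array","items":{"type":"array","items":{"type":"number"}}}}},"required":["targets"]}

```bash
mkdir -p pics; ls; python3 - <<'E'
from station import *
import cv2
s=sense(); print(s)
for n in("top","scene","wrist"):
    c=get_calibration(n); print(n,c)
    cv2.imwrite(f"pics/{n}0.png",capture(n))
E
```

```text
pics
{'time_s': 0.0, 'joints': array([-5.76605370e+01,  2.20923021e+01,  3.79754713e-01, -2.87927282e-02,
       -6.84087644e+01, -1.48159374e+01]), 'joint_velocities': array([ 0.05909878,  0.1130376 ,  0.03334758, -0.1166748 , -0.02267121,
       -0.01207238]), 'effort': array([-2.14196302e-04, -3.90666854e+01,  1.87398773e+01,  4.21966285e+00,
        1.09824733e-02, -1.86050761e-04]), 'tcp_pos': array([ 0.18803493, -0.59546409,  0.23844364]), 'ee_rot': array([[-9.53649179e-01, -3.00919754e-01, -7.37796262e-04],
       [-3.00920645e-01,  9.53647004e-01,  2.03880369e-03],
       [ 9.00808897e-05,  2.16632160e-03, -9.99997649e-01]]), 'wrist_force': array([-0.26069624,  0.02251879,  1.07590332]), 'moment': array([ 0.00070367,  0.01838177, -0.00899544]), 'gripper_width': 1.0024454538423682}
top {'camera_matrix': array([[458.48500189,   0.        , 318.69769934],
       [  0.        , 458.48500189, 238.97876563],
       [  0.        ,   0.        ,   1.        ]]), 'T': array([[-0.0179297 ,  0.9920859 , -0.12427426,  0.41721273],
       [-0.99956935, -0.0206737 , -0.02082574,  0.1417961
[... 287 characters left out ...]
 ,   1.        ]]), 'T': array([[ 0.64683606,  0.38222368, -0.65993043, -0.13800411],
       [-0.76260945,  0.33038884, -0.55612052, -0.40621796],
       [ 0.00547122,  0.86298799,  0.50519481,  0.58178327],
       [ 0.        ,  0.        ,  0.        ,  1.        ]])}
wrist {'camera_matrix': array([[361.53481865,   0.        , 315.80410512],
       [  0.        , 361.53481865, 240.83648752],
       [  0.        ,   0.        ,   1.        ]]), 'T': array([[-0.29946605, -0.92031638, -0.25167013,  0.11975209],
       [ 0.95410307, -0.28810625, -0.08174424, -0.61753299],
       [ 0.00272283, -0.26459886,  0.96435472,  0.38328547],
       [ 0.        ,  0.        ,  0.        ,  1.        ]])}
```

View pics/top0.png

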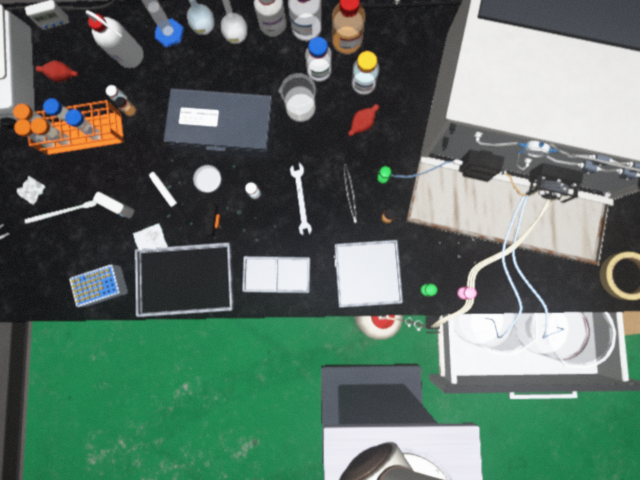

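View pics/scene0.png

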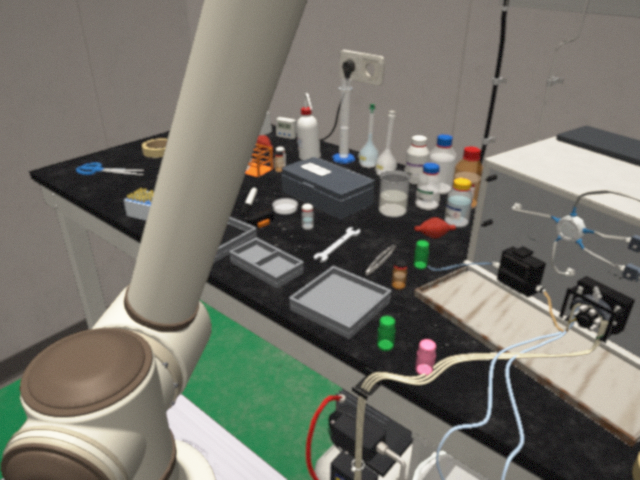

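The top view shows these parts:
- spanner (300,198)
- forceps (350,193)
- cassette, black with an orange clip (216,218)
- white-cap vial (252,190)
- brown vial (387,217)
- tool tray (183,279), vial box (276,274) and spares tray (368,273)

Things that could be mistaken for them, all excluded:
- green vials (384,174) and (429,290), and a pink one (467,293)
- a white-capped brown bottle (120,100), next to the rack
- a white stick (162,189)

Next I'll take one close crop and measure.

```bash
cat > h.py <<'E'
import numpy as np, cv2
def ray(c,p):
    K,T=c["camera_matrix"],np.array(c["T"])
    d=np.linalg.inv(K)@[p[0],p[1],1]; d=T[:3,:3]@(d*[1,-1,-1])
    return T[:3,3],d/np.linalg.norm(d)
def onz(c,p,z):
    o,d=ray(c,p); return o+d*(z-o[2])/d[2]
def tri(c1,p1,c2,p2):
    o1,d1=ray(c1,p1);o2,d2=ray(c2,p2)
    s=np.linalg.lstsq(np.c_[d1,-d2],o2-o1,rcond=None)[0]
    a,b=o1+d1*s[0],o2+d2*s[1]; return (a+b)/2,np.linalg.norm(a-b)
def proj(c,P):
    T=np.linalg.inv(c["T"]); q=(T@np.append(P,1))[:3]*[1,-1,-1]; q=c["camera_matrix"]@q; return q[:2]/q[2]
E
python3 - <<'E'
from station import *
from h import *
np.set_printoptions(precision=4,suppress=True)
t=get_calibration("top"); im=cv2.imread("pics/top0.png")
for n,p,z in [("spanner",(300,198),.003),("forceps",(350,193),.005),("cas",(214,218),.013),("vw",(252,190),.055),("vd",(387,217),.055),("tool",(183,279),.027),("box",(276,274),.027),("sp",(368,273),.027)]: print(n,onz(t,p,z))
for p in[(410,220),(430,155),(600,262)]: print(p,onz(t,p,.0))
a=im[150:320,130:450]; b=cv2.imread("pics/scene0.png")[190:345,190:440]
a=cv2.resize(a,None,fx=2.5,fy=2.5,interpolation=2)
cv2.imwrite("pics/crop1.png",a)
E
```

```text
spanner [0.632  0.2018 0.003 ]
forceps [0.6401 0.0922 0.005 ]
cas [0.5899 0.3884 0.013 ]
vw [0.6399 0.2987 0.055 ]
vd [0.5767 0.0201 0.055 ]
tool [0.4587 0.4491 0.027 ]
box [0.4654 0.2529 0.027 ]
sp [0.4639 0.0603 0.027 ]
(410, 220) [ 0.5784 -0.0366  0.    ]
(430, 155) [ 0.7229 -0.0868  0.    ]
(600, 262) [ 0.4791 -0.4353  0.    ]
```

View pics/crop1.png

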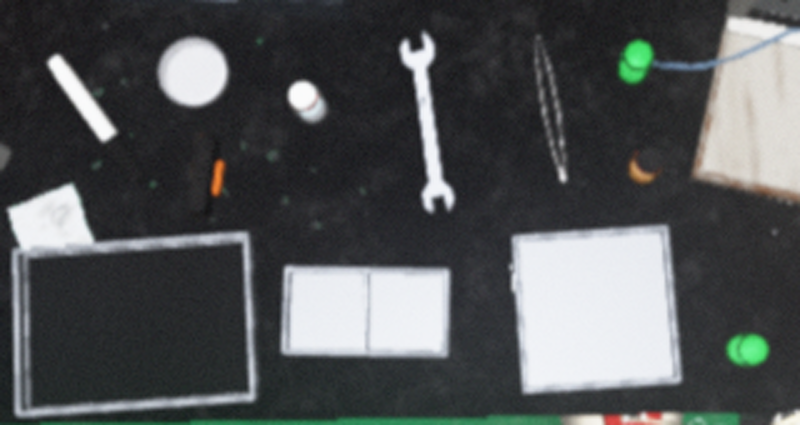

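The picks are confirmed: the cassette's orange clip is at crop (217,177), the brown vial with a dark cap at (642,165) and the white cap at (302,96). The tray sizes agree with the text. Now I'll move the wrist camera over the area, at a safe height.

>>> play_rows --targets '[[[0, 0.073, 0.179, 0.015, -0.076], [0, 0.073, 0.179, 0.015, -0.076], [0, 0.073, 0.179, 0.015, -0.076], [0, 0.073, 0.179, 0.015, -0.076], [0, 0.073, 0.179, 0.015, -0.076]]]'

```text
time_s: 0.57
tcp_pos: [0.2614, -0.4141, 0.2546]
ee_rot: [[-0.974, -0.229, 0.0], [-0.229, 0.974, 0.001], [-0.0, 0.001, -1.0]]
wrist_force: [0.2, 0.4, -0.3]
gripper_width: 1.0
```

>>> play_rows --targets '[[[0, 0.073, 0.179, 0.015, -0.076], [0, 0.073, 0.179, 0.015, -0.076], [0, 0.073, 0.179, 0.015, -0.076], [0, 0.073, 0.179, 0.015, -0.076], [0, 0.073, 0.179, 0.015, -0.076]]]'

```text
time_s: 0.98
tcp_pos: [0.3345, -0.2354, 0.2699]
ee_rot: [[-0.988, -0.155, 0.001], [-0.155, 0.988, 0.0], [-0.001, 0.0, -1.0]]
wrist_force: [1.1, -0.2, -0.3]
gripper_width: 1.002
```

>>> play_rows --targets '[[[0, 0.073, 0.179, 0.015, -0.076], [0, 0.073, 0.179, 0.015, -0.076], [0, 0.073, 0.179, 0.015, -0.076], [0, 0.073, 0.179, 0.015, -0.076], [0, 0.073, 0.179, 0.015, -0.076]]]'

```text
time_s: 1.4
tcp_pos: [0.4078, -0.0561, 0.285]
ee_rot: [[-0.997, -0.08, 0.001], [-0.08, 0.997, 0.001], [-0.001, 0.0, -1.0]]
wrist_force: [0.9, 0.1, -0.4]
gripper_width: 0.998
```

>>> play_rows --targets '[[[0, 0.073, 0.179, 0.015, -0.077], [0, 0.073, 0.179, 0.015, -0.077], [0, 0.073, 0.179, 0.015, -0.077], [0, 0.073, 0.179, 0.015, -0.077], [0, 0.073, 0.179, 0.015, -0.077]]]'

```text
time_s: 1.82
tcp_pos: [0.481, 0.1233, 0.2995]
ee_rot: [[-1.0, -0.003, 0.001], [-0.003, 1.0, 0.0], [-0.001, 0.0, -1.0]]
wrist_force: [-0.2, -0.2, 0.8]
gripper_width: 0.999
```

```bash
python3 - <<'E'
from station import *
import cv2,pickle
s=sense(); c=get_calibration("wrist"); im=capture("wrist")
print(s["time_s"],s["tcp_pos"],s["joints"],c["T"])
cv2.imwrite("pics/w1.png",im); pickle.dump((s,c),open("w1.pkl","wb"))
E
```

```text
1.8167 [0.48104753 0.12325176 0.29952182] [ 3.31404842e+01  7.06088805e+00 -1.12077345e+01 -3.55340735e-03
 -7.16916045e+01 -1.22972241e+02] [[-1.42229491e-03 -9.64270346e-01 -2.64916358e-01  4.09254081e-01]
 [ 9.99997870e-01 -9.75298622e-04 -1.81883950e-03  1.22883608e-01]
 [ 1.49548044e-03 -2.64918381e-01  9.64269680e-01  4.44188285e-01]
 [ 0.00000000e+00  0.00000000e+00  0.00000000e+00  1.00000000e+00]]
```

View pics/w1.png

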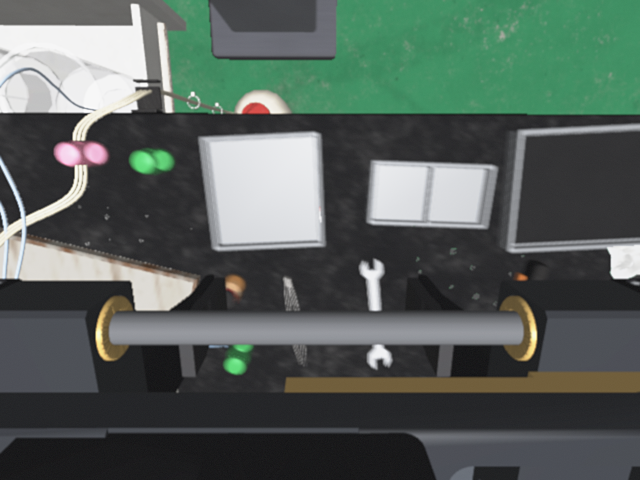

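The wrist view looks back towards the robot. The spares tray is at (263,190), the vial box at (431,194), the tool tray at its right edge, the spanner at (374,315), the forceps at (295,320) and the brown vial at (234,287). The fingers hide part of the parts row, so I'll move further out for a clear second view.

>>> play_rows --targets '[[[0, 0.18, 0.09, 0, 0], [0, 0.18, 0.09, 0, 0], [0, 0.18, 0.09, 0, 0], [0, 0.18, 0.09, 0, 0], [0, 0.18, 0.09, 0, 0]]]'

```text
time_s: 2.28
tcp_pos: [0.662, 0.211, 0.2984]
ee_rot: [[-1.0, -0.001, -0.001], [-0.001, 1.0, -0.0], [0.001, -0.0, -1.0]]
wrist_force: [0.2, -0.7, 1.0]
gripper_width: 1.005
```

>>> play_rows --targets '[[[0, 0.02, 0.01, 0, 0], [0, 0.02, 0.01, 0, 0], [0, 0.02, 0.01, 0, 0]]]'

```text
time_s: 2.53
tcp_pos: [0.6805, 0.2202, 0.2971]
ee_rot: [[-1.0, -0.001, -0.003], [-0.001, 1.0, -0.002], [0.003, -0.002, -1.0]]
wrist_force: [-0.7, -0.4, -0.2]
gripper_width: 0.997
```

```bash
python3 - <<'E'
from station import *
import cv2,pickle
s=sense(); c=get_calibration("wrist"); im=capture("wrist")
print(s["time_s"],s["tcp_pos"],s["joints"],c["T"])
cv2.imwrite("pics/w2.png",im); pickle.dump((s,c),open("w2.pkl","wb"))
E
```

```text
2.5333 [0.68049126 0.22024165 0.29706948] [ 3.08349628e+01  2.98668000e+01  2.11558652e+01 -2.25302387e-02
 -8.14961856e+01 -1.20794087e+02] [[ 8.78936630e-04 -9.65277119e-01 -2.61226551e-01  6.09277877e-01]
 [ 9.99999528e-01  7.40137680e-04  6.29714885e-04  2.20323327e-01]
 [-4.14505756e-04 -2.61226982e-01  9.65277314e-01  4.41985299e-01]
 [ 0.00000000e+00  0.00000000e+00  0.00000000e+00  1.00000000e+00]]
```

View pics/w2.png

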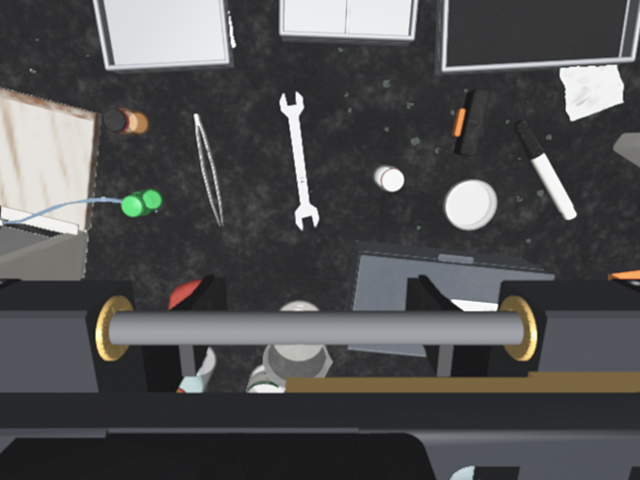

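The second wrist view is clear. It shows the brown vial (cap at 112,120, base at 138,122), forceps (209,170), spanner (299,160), white cap (391,181), and the cassette (472,122) with its clip at (459,122). Now I'll take contours in this view and in the others, and triangulate.

```bash
cat > seg.py <<'E'
from station import *
from h import *
import pickle
np.set_printoptions(precision=4,suppress=True)
t=get_calibration("top"); w1=pickle.load(open("w1.pkl","rb"))[1]; w2=pickle.load(open("w2.pkl","rb"))[1]
T,W1,W2=[cv2.imread(f"pics/{n}.png") for n in("top0","w1","w2")]
def big(im,roi,f):
    x0,y0,x1,y1=roi; m=f(im[y0:y1,x0:x1].astype(int)).astype(np.uint8)
    cs,_=cv2.findContours(m,cv2.RETR_EXTERNAL,cv2.CHAIN_APPROX_NONE,offset=(x0,y0))
    c=max(cs,key=cv2.contourArea); M=cv2.moments(c)
    r=cv2.minAreaRect(c); return dict(cen=np.array([M['m10'],M['m01']])/M['m00'],rect=r,box=cv2.boxPoints(r),area=M['m00'],c=c)
bri=lambda th:(lambda a:a.min(2)>th)
orange=lambda a:(a[...,2]>120)&(a[...,2]-a[...,0]>70)
brown=lambda a:(a[...,2]-a[...,0]>25)
dark=lambda a:a.max(2)<32
E
python3 - <<'E'
from seg import *
def pair(n,A,ca,B,cb):
    P,e=tri(ca,A,cb,B); print(n,"tri",P,"gap",e)
sp2=big(W2,(270,85,330,235),bri(110)); spT=big(T,(285,160,318,240),bri(90))
fo2=big(W2,(185,105,232,232),bri(70)); foT=big(T,(340,160,362,226),bri(60))
or2=big(W2,(445,95,490,160),orange); orT=big(T,(205,195,228,240),orange)
ca2=big(W2,(466,92,478,152),lambda a:a.max(2)<300)
cap2=big(W2,(370,160,410,200),bri(165)); capT=big(T,(240,178,264,202),bri(150))
br2=big(W2,(100,100,160,145),brown); brT=big(T,(375,205,402,228),brown)
for n,d in dict(sp2=sp2,spT=spT,fo2=fo2,foT=foT,or2=or2,orT=orT,cap2=cap2,capT=capT,br2=br2,brT=brT).items():
    print(n,d['cen'],"rect",np.round(np.r_[d['rect'][0],d['rect'][1],d['rect'][2]],1),d['area'])
for n,a,b in (("spanner",sp2,spT),("forceps",fo2,foT),("clip",or2,orT),("cap",cap2,capT)):
    pair(n,a['rect'][0],w2,b['rect'][0],t)
for n,d,z in (("spanner",sp2,.003),("forceps",fo2,.0045)):
    b=d['box']; b=np.array([onz(w2,p,z)[:2] for p in b]); e=[b[1]-b[0],b[2]-b[1]]; L=max(e,key=np.linalg.norm)
    print(n,b.mean(0),onz(w2,d['cen'],z),"len,w",[np.linalg.norm(x) for x in e],"ang",np.degrees(np.arctan2(L[1],L[0])))
c=[onz(w2,p,.012)[:2] for p in or2['box']]; print("clip box z.012",np.array(c))
# gray histogram of bench vs cassette
g=W2.max(2); print("cassette row122",g[122,452:496]); print("col 472",g[82:162:2,475]); print("vial row",g[121,100:160])
E
python3 - <<'E'
import cv2,numpy as np
a=cv2.imread("pics/w2.png"); g=lambda x0,y0,x1,y1:cv2.resize(np.clip(a[y0:y1,x0:x1].astype(float)*1.8,0,255).astype(np.uint8),None,fx=6,fy=6,interpolation=2)
cv2.imwrite("pics/crop2.png",np.hstack([g(440,82,500,162),g(95,82,165,162)]))
E
```

```text
sp2 [298.5815 159.2229] rect [298.7 160.5 138.4  23.9  82.3] 1572.0
spT [300.5208 198.5909] rect [300.4 198.6  70.9  13.7  82.3] 473.0
fo2 [208.2806 170.2767] rect [207.9 169.1 115.7  14.8  76. ] 1219.0
foT [349.8732 193.8911] rect [349.9 193.4  60.    8.2  78.7] 326.0
or2 [459.2436 121.891 ] rect [459.2 121.9   6.6  28.9  12.5] 156.0
orT [216.7662 220.4129] rect [216.7 220.5   3.5  13.3   8.1] 33.5
cap2 [389.4083 178.2996] rect [389.4 177.7  28.5  22.4  35.5] 484.5
capT [251.8667 189.7423] rect [252.2 189.8  15.6  10.6  45. ] 130.0
br2 [134.5799 121.7257] rect [133.  120.5  25.   30.   90. ] 499.5
brT [385.3738 218.9221] rect [385.9 218.7  12.1   7.6  26.6] 53.5
spanner tri [0.6288 0.2004 0.0118] gap 0.000271215711776249
forceps tri [0.6389 0.0925 0.0068] gap 0.00028915704298275723
clip tri [0.5859 0.3848 0.0045] gap 0.0007203186498551566
cap tri [0.6472 0.3033 0.0271] gap 0.0008804728451170715
spanner [0.6331 0.2003] [0.6278 0.1997 0.003 ] len,w [np.float64(0.027100551628511705), np.float64(0.16048455037056744)] ang 7.645907503578261
forceps [0.6418 0.0922] [0.6405 0.0921 0.0045] len,w [np.float64(0.01721173431619271), np.float64(0.1333303741898174)] ang 10.255828171042063
clip box z.012 [[0.6009 0.3766]
 [0.5706 0.3806]
 [0.5722 0.388 ]
 [0.6025 0.3841]]
cassette row122 [ 46  50  79 101 132 207 239 242 243 243 185  86  21  27  33  44  54  59
  60  60  62  63  65  68  67  63  59  58  61  66  60  51  49  48  48  47
  48  46  47  48  48  49  47  46]
col 472 [49 48 49 45 40 50 54 56 58 58 61 61 61 62 60 59 58 57 56 64 68 56 56 61
 61 62 66 64 58 55 57 60 62 62 60 55 49 51 52 53]
vial row [ 88  67  49  51  66  72  72  69  70  70  69  69  69  68  67  66  67  67
  67  66  67  68  67  65  59  52  71 124 138 177 220 227 226 226 230 232
 224 200 178 175 174 176 175 176 175 176 161 120  81  60  49  50  49  48
  49  48  47  48  48  49]
```

View pics/crop2.png

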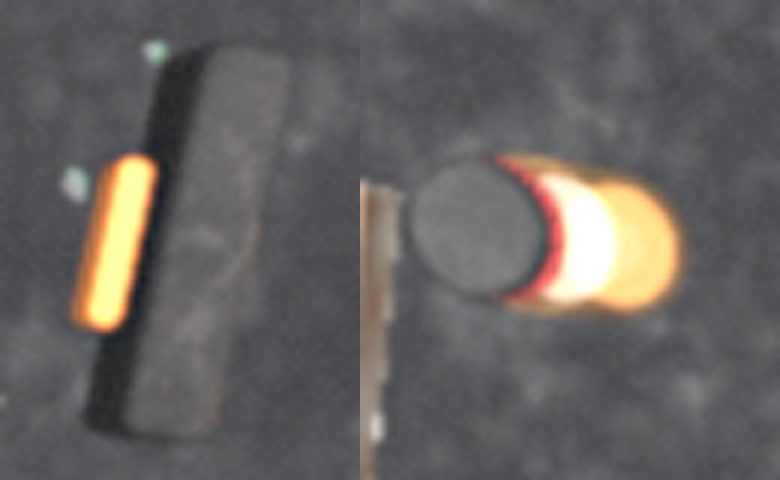

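The crop shows the cassette's top face with corners at w2 pixels about (474,90), (489,91), (476,155) and (461,153), and the clip on its left. The brown vial's dark cap is a circle at about (115,120) and its base is at (140,123). The heights from the top camera are loose, so I'll take a second wrist position with a wide baseline.

>>> play_rows --targets '[[[0, 0, -0.15, 0, 0], [0, 0, -0.15, 0, 0], [0, 0, -0.15, 0, 0], [0, 0, -0.15, 0, 0], [0, 0, -0.15, 0, 0]]]'

```text
time_s: 3.0
tcp_pos: [0.6786, 0.0645, 0.3016]
ee_rot: [[-1.0, 0.005, 0.001], [0.005, 1.0, -0.0], [-0.001, -0.0, -1.0]]
wrist_force: [-0.1, 0.1, 0.5]
gripper_width: 0.998
```

```bash
python3 - <<'E'
from station import *
import cv2,pickle
s=sense(); c=get_calibration("wrist"); im=capture("wrist")
print(s["time_s"],s["tcp_pos"],c["T"][:3,3])
cv2.imwrite("pics/w3.png",im); pickle.dump((s,c),open("w3.pkl","wb"))
E
```

```text
3.0 [0.67863705 0.06454343 0.30162025] [0.60672583 0.06484635 0.44625626]
```

View pics/w3.png

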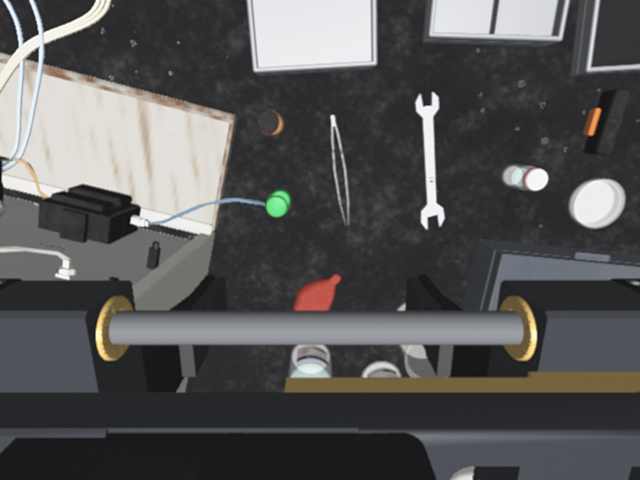

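The third view shows the same parts with good parallax: brown vial (267,122), forceps (340,168), spanner (431,160), white cap (537,179) and clip (593,121). Now I'll triangulate the parts and the trays.

```bash
python3 - <<'E'
from seg import *
w3=pickle.load(open("w3.pkl","rb"))[1]; W3=cv2.imread("pics/w3.png")
sp2=big(W2,(270,85,330,235),bri(110)); sp3=big(W3,(405,85,455,235),bri(110))
fo2=big(W2,(185,105,232,232),bri(70)); fo3=big(W3,(320,108,358,230),bri(70))
or2=big(W2,(445,95,490,160),orange); or3=big(W3,(575,95,605,150),orange)
for n,a,b in (("spanner",sp2,sp3),("forceps",fo2,fo3),("clip",or2,or3)): print(n,tri(w2,a['rect'][0],w3,b['rect'][0]),tri(w2,a['cen'],w3,b['cen']))
for n,d,z in (("spanner",sp3,.003),("forceps",fo3,.0045)):
    b=np.array([onz(w3,p,z)[:2] for p in d['box']]); e=[b[1]-b[0],b[2]-b[1]]; L=max(e,key=np.linalg.norm)
    print(n,b.mean(0),"len,w",[np.linalg.norm(x) for x in e],"ang",np.degrees(np.arctan2(L[1],L[0])))
def circ(im,roi):
    x0,y0,x1,y1=roi; g=cv2.resize(cv2.cvtColor(im[y0:y1,x0:x1],cv2.COLOR_BGR2GRAY),None,fx=4,fy=4,interpolation=2)
    c=cv2.HoughCircles(g,cv2.HOUGH_GRADIENT_ALT,1.5,30,param1=120,param2=.5,minRadius=34,maxRadius=62)
    return [] if c is None else [(np.round(((q[0]+.5)/4+x0-.5,(q[1]+.5)/4+y0-.5,q[2]/4),1)) for q in c[0]]
print("white cap",circ(W2,(370,160,410,200)),circ(W3,(500,160,555,200)))
print("dark cap",circ(W2,(95,100,160,145)),circ(W3,(250,103,290,143)))
for P2,P3 in (((391,180.5),(537.3,179)),((115,119.8),(267,121.8))): print("cap guess",tri(w2,P2,w3,P3))
q=np.array([(205,47),(293,52),(215,437),(125,428)])/6+[440,82]
c=np.array([onz(w2,p,.026)[:2] for p in q]); d=(c[0]+c[1]-c[2]-c[3])/2
print("cassette",c.mean(0),"L",np.linalg.norm(d),"W",np.linalg.norm(c[1]-c[0]),np.linalg.norm(c[2]-c[3]),"ang",np.degrees(np.arctan2(d[1],d[0])))
print("cassette corners in w3",np.round([proj(w3,[*p,.026]) for p in c],1).tolist())
# trays
R1={}
for n,roiT,roi1,f in (("sp",(325,230,412,317),(190,120,335,260),bri(90)),("box",(237,248,317,300),(358,150,505,240),bri(90)),("tool",(128,236,240,322),None,bri(75))):
    a=big(T,roiT,f); b=np.array([onz(t,p,.027)[:2] for p in a['box']]); e=b[1]-b[0]
    print(n,"T",onz(t,a['rect'][0],.027)[:2],"size",np.linalg.norm(b[1]-b[0]),np.linalg.norm(b[2]-b[1]),"ang",np.degrees(np.arctan2(e[1],e[0])))
    if roi1:
        a1=big(W1,roi1,f); b=np.array([onz(w1,p,.027)[:2] for p in a1['box']]); e=b[1]-b[0]
        print(n,"w1",onz(w1,a1['rect'][0],.027)[:2],"size",np.linalg.norm(b[1]-b[0]),np.linalg.norm(b[2]-b[1]),"ang",np.degrees(np.arctan2(e[1],e[0])),"tri",tri(t,a['rect'][0],w1,a1['rect'][0]))
E
python3 - <<'E'
import cv2,numpy as np
a=cv2.imread("pics/w3.png"); g=lambda x0,y0,x1,y1:cv2.resize(np.clip(a[y0:y1,x0:x1].astype(float)*1.6,0,255).astype(np.uint8),None,fx=5,fy=5,interpolation=2)
cv2.imwrite("pics/crop3.png",np.hstack([g(575,82,635,162),g(250,82,295,162),g(498,142,553,222)]))
E
```

```text
spanner (array([0.6294, 0.2   , 0.007 ]), np.float64(0.0005743895372937877)) (array([0.6281, 0.1999, 0.0069]), np.float64(0.0008932880846343815))
forceps (array([0.6392, 0.0928, 0.0083]), np.float64(0.0005315130173296328)) (array([0.6405, 0.0931, 0.008 ]), np.float64(0.0003686350402509268))
clip (array([0.5867, 0.3819, 0.0132]), np.float64(0.000461029696874335)) (array([0.5867, 0.382 , 0.0131]), np.float64(0.00044930275535085473))
spanner [0.6338 0.2018] len,w [np.float64(0.027704513431461287), np.float64(0.16170771848824947)] ang 7.474970093775643
forceps [0.6424 0.0935] len,w [np.float64(0.016302665755790233), np.float64(0.13332993810740476)] ang 9.168384924686032
white cap [array([392.1, 179.9,  11.3], dtype=float32)] [array([513.9, 176.5,  11.2], dtype=float32), array([536. , 180.2,  10.5], dtype=float32), array([536. , 180.2,  12.7], dtype=float32)]
dark cap [array([136.6, 123.6,  10.6], dtype=float32)] []
cap guess (array([0.6469, 0.2986, 0.0612]), np.float64(0.0005054384378858867))
cap guess (array([0.5866, 0.0147, 0.0526]), np.float64(0.0008818821751600091))
cassette [0.5882 0.3943] L 0.0668534766369074 W 0.01582742037824635 0.017042325378016254 ang 174.13854150071367
cassette corners in w3 [[615.8, 89.2], [630.2, 89.9], [611.4, 153.5], [596.7, 152.1]]
sp T [0.4633 0.0615] size 0.13939047334289736 0.13450472268866415 ang -87.0670459839483
sp w1 [0.4643 0.0612] size 0.13634748551279438 0.13386337291748618 ang 92.46581963515244 tri (array([0.463 , 0.0624, 0.0357]), np.float64(0.000415924624531734))
box T [0.4654 0.2529] size 0.14366502690944472 0.0752426866322338 ang -91.1438406797456
box w1 [0.4678 0.2574] size 0.07559386813422421 0.14653271334310589 ang -179.84567997494662 tri (array([0.4645, 0.2502, 0.0495]), np.float64(0.00033710791330137697))
tool T [0.4672 0.4497] size 0.20907013472524766 0.16895034723257188 ang -89.71454407491642
```

View pics/crop3.png

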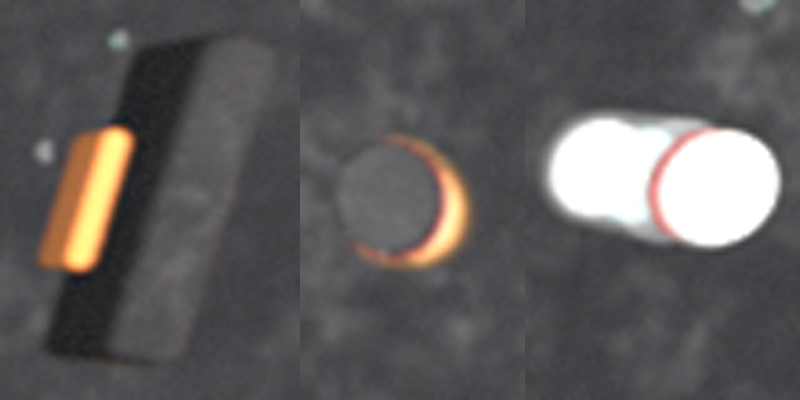

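This view shows the cassette's top face within about 2 px of where z = 26 mm predicts, so that height is confirmed. The dark cap is at (268.0,121.4) and the white cap at (536.2,179.5). One last computation covers the cap positions and heights and the tool-tray corners.

```bash
python3 - <<'E'
from seg import *
w3=pickle.load(open("w3.pkl","rb"))[1]
for n,a,b in (("white",(391.8,180),(536.1,179.6)),("dark",(115,119.8),(268,121.4))):
    print(n,tri(w2,a,w3,b)[0],onz(w2,a,.055),onz(w3,b,.055))
for n,a,b in (("spA",(230,65),(378,67)),("spB",(107,68),(257,70)),("boxA",(282,37),(430,37)),("boxB",(414,38),(563,38)),("toolA",(443,70),(585,70))):
    print(n,tri(w2,a,w3,b)[0],onz(w2,a,.027),onz(w3,b,.027))
q=np.array([(14,249),(248,234),(255,400),(18,415)])/2.5+[130,150]-.3
c=np.array([onz(t,p,.027)[:2] for p in q]); print("tool",c,c.mean(0),[np.linalg.norm(c[i]-c[i-1]) for i in range(4)])
for d in (c[0]-c[1],c[3]-c[2],c[0]-c[3],c[1]-c[2]): print(np.degrees(np.arctan2(d[1],d[0])))
E
```

```text
white [0.6474 0.3005 0.0562] [0.6472 0.3007 0.055 ] [0.6479 0.3012 0.055 ]
dark [0.5866 0.0161 0.0552] [0.5863 0.016  0.055 ] [0.5868 0.016  0.055 ]
spA [0.5314 0.131  0.0313] [0.5301 0.13   0.027 ] [0.5312 0.1316 0.027 ]
spB [0.5343 0.004  0.0339] [0.5328 0.0003 0.027 ] [0.5333 0.003  0.027 ]
boxA [0.5028 0.1852 0.025 ] [0.5037 0.1854 0.027 ] [0.5029 0.1847 0.027 ]
boxB [0.5058 0.3205 0.0316] [0.5047 0.3216 0.027 ] [0.5046 0.3234 0.027 ]
toolA [0.5343 0.3562 0.0212] [0.5351 0.3543 0.027 ] [0.5354 0.3522 0.027 ]
tool [[0.5236 0.5524]
 [0.5323 0.3525]
 [0.393  0.3458]
 [0.3841 0.5446]] [0.4582 0.4488] [np.float64(0.13976855872312569), np.float64(0.20009225539903594), np.float64(0.13947852271601477), np.float64(0.19901115668068414)]
92.49927858619532
92.5800821477157
3.217739979849462
2.7750350004576787
```

Every measurement agrees with the given heights: caps at 55–56 mm and rims at about 27 mm. The tool tray is at (0.459,0.449), turned 2.6°. The box is at (0.467,0.2535) and the spares tray at (0.467,0.063). I'll pick the brown vial first, with the jaws half open.

>>> play_rows --targets '[[[0.45, -0.0935, -0.054, -0.17, 0], [0.45, -0.0935, -0.054, -0.17, 0], [0.45, -0.0935, -0.054, -0.17, 0], [0.45, -0.0935, -0.054, -0.17, 0], [0.45, -0.0935, -0.054, -0.17, 0]]]'

```text
time_s: 3.47
tcp_pos: [0.5836, 0.0161, 0.1283]
ee_rot: [[-1.0, -0.002, -0.001], [-0.002, 1.0, 0.0], [0.001, 0.0, -1.0]]
wrist_force: [0.3, -0.7, 0.4]
gripper_width: 0.706
```

>>> play_rows --targets '[[[0.45, 0, 0, 0, 0], [0.45, 0, 0, 0, 0], [0.45, 0, 0, 0, 0]]]'

```text
time_s: 3.72
tcp_pos: [0.5879, 0.017, 0.1313]
ee_rot: [[-1.0, -0.002, 0.004], [-0.002, 1.0, 0.0], [-0.004, 0.0, -1.0]]
wrist_force: [0.5, 0.5, -0.1]
gripper_width: 0.566
```

```bash
python3 - <<'E'
from station import *
import cv2,pickle
s=sense(); c=get_calibration("wrist")
cv2.imwrite("pics/w4.png",capture("wrist"))
print(s["time_s"],s["tcp_pos"],s["wrist_force"],s["gripper_width"])
E
```

```text
3.7167 [0.58792808 0.01698479 0.13131406] [ 0.47174128  0.53291943 -0.10948361] 0.5655357778197634
```

View pics/w4.png

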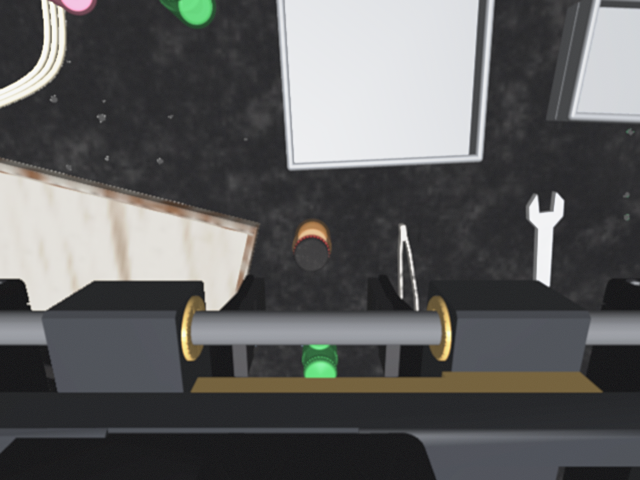

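The brown vial's cap is at (312,250), centred between the open fingers at about 245 and 385, with the forceps and board edge clear. Descend and grip.

>>> play_rows --targets '[[[0.45, 0, 0, -0.03, 0], [0.45, 0, 0, -0.06, 0], [0.45, 0, 0, -0.085, 0], [0.45, 0, 0, -0.096, 0], [0.45, 0, 0, -0.096, 0]]]'

```text
time_s: 4.18
tcp_pos: [0.5864, 0.0163, 0.032]
ee_rot: [[-1.0, -0.001, -0.003], [-0.001, 1.0, -0.001], [0.003, -0.001, -1.0]]
wrist_force: [0.6, -0.1, 0.1]
gripper_width: 0.55
```

>>> play_rows --targets '[[[1, 0, 0, 0, 0], [1, 0, 0, 0, 0], [1, 0, 0, 0, 0], [1, 0, 0, 0, 0], [1, 0, 0, 0, 0]]]'

```text
time_s: 4.6
tcp_pos: [0.5876, 0.0162, 0.035]
ee_rot: [[-1.0, -0.001, 0.003], [-0.001, 1.0, 0.0], [-0.003, 0.0, -1.0]]
wrist_force: [0.1, -0.7, 3.5]
gripper_width: 0.296
```

>>> play_rows --targets '[[[1, 0, 0, 0.02, 0], [1, 0, 0, 0.05, 0], [1, 0, 0, 0.09, 0], [1, 0, 0, 0.11, 0], [1, 0, 0, 0.11, 0]]]'

```text
time_s: 5.02
tcp_pos: [0.5901, 0.0166, 0.15]
ee_rot: [[-1.0, -0.002, 0.012], [-0.002, 1.0, 0.002], [-0.012, 0.002, -1.0]]
wrist_force: [0.3, 0.9, 0.1]
gripper_width: 0.294
```

>>> play_rows --targets '[[[1, -0.1, 0.17, 0, 0], [1, -0.1, 0.17, 0, 0], [1, -0.1, 0.17, 0, 0], [1, -0.1, 0.17, 0, 0], [1, -0.1, 0.17, 0, 0]]]'

```text
time_s: 5.43
tcp_pos: [0.4847, 0.1878, 0.1434]
ee_rot: [[-1.0, -0.002, -0.0], [-0.002, 1.0, 0.0], [0.0, 0.0, -1.0]]
wrist_force: [0.8, 0.5, -0.1]
gripper_width: 0.292
```

>>> play_rows --targets '[[[1, -0.0195, 0.0335, 0, 0], [1, -0.0195, 0.0335, 0, 0], [1, -0.0195, 0.0335, -0.03, 0], [1, -0.0195, 0.0335, -0.06, 0], [1, -0.0195, 0.0335, -0.06, 0]]]'

```text
time_s: 5.85
tcp_pos: [0.4635, 0.2171, 0.0787]
ee_rot: [[-1.0, 0.0, -0.009], [0.0, 1.0, -0.006], [0.009, -0.006, -1.0]]
wrist_force: [-0.6, -0.1, -1.3]
gripper_width: 0.295
```

```bash
python3 - <<'E'
from station import *
import cv2,pickle
s=sense()
cv2.imwrite("pics/s5.png",capture("scene")[180:360,160:480])
cv2.imwrite("pics/w5.png",capture("wrist"))
a=cv2.resize(cv2.imread("pics/s5.png"),(640,360)); b=cv2.imread("pics/w5.png")[100:340]
cv2.imwrite("pics/c5.png",cv2.vconcat([a,b]))
print(s["time_s"],s["tcp_pos"],s["wrist_force"],s["gripper_width"])
E
```

```text
5.85 [0.46351089 0.21710557 0.07868063] [-0.60932055 -0.07940009 -1.27717092] 0.29491899273855704
```

View pics/c5.png

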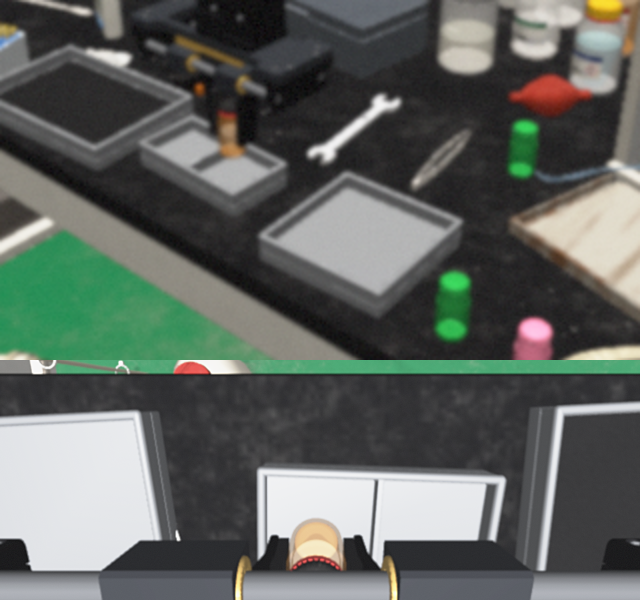

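The brown vial hangs upright at column 317, above the left compartment, which spans about 266–374. I'll lower it, let go, lift, and go on to the white vial.

>>> play_rows --targets '[[[1, 0, 0, -0.015, 0], [1, 0, 0, -0.025, 0], [1, 0, 0, -0.032, 0], [1, 0, 0, -0.037, 0], [1, 0, 0, -0.037, 0]]]'

```text
time_s: 6.37
tcp_pos: [0.4678, 0.2196, 0.0471]
ee_rot: [[-1.0, -0.001, 0.001], [-0.001, 1.0, 0.0], [-0.001, 0.0, -1.0]]
wrist_force: [-0.9, -0.3, -1.1]
gripper_width: 0.298
```

>>> play_rows --targets '[[[1, 0, 0, 0, 0], [0.45, 0, 0, 0, 0], [0.45, 0, 0, 0, 0], [0.45, 0, 0, 0, 0], [0.45, 0, 0, 0, 0]]]'

```text
time_s: 6.78
tcp_pos: [0.4672, 0.2196, 0.0467]
ee_rot: [[-1.0, -0.001, 0.0], [-0.001, 1.0, 0.0], [-0.0, 0.0, -1.0]]
wrist_force: [0.2, 0.1, 0.4]
gripper_width: 0.501
```

>>> play_rows --targets '[[[0.45, 0, 0, 0.02, 0], [0.45, 0, 0, 0.05, 0], [0.45, 0, 0, 0.08, 0], [0.45, 0, 0, 0.1, 0], [0.45, 0, 0, 0.1, 0]]]'

```text
time_s: 7.2
tcp_pos: [0.4696, 0.2213, 0.1514]
ee_rot: [[-1.0, -0.002, 0.008], [-0.002, 1.0, 0.006], [-0.008, 0.006, -1.0]]
wrist_force: [1.1, -0.1, -0.4]
gripper_width: 0.551
```

>>> play_rows --targets '[[[0.45, 0.1805, 0.0815, 0, 0], [0.45, 0.1805, 0.0815, 0, 0], [0.45, 0.1805, 0.0815, 0, 0], [0.45, 0.1805, 0.0815, 0, 0], [0.45, 0.1805, 0.0815, 0, 0]]]'

```text
time_s: 7.62
tcp_pos: [0.65, 0.3018, 0.1453]
ee_rot: [[-1.0, -0.001, -0.0], [-0.001, 1.0, -0.0], [0.0, -0.0, -1.0]]
wrist_force: [0.7, 1.4, -0.4]
gripper_width: 0.55
```

>>> play_rows --targets '[[[0.45, 0, 0, 0, 0], [0.45, 0, 0, 0, 0], [0.45, 0, 0, -0.02, 0], [0.45, 0, 0, -0.03, 0], [0.45, 0, 0, -0.03, 0]]]'

```text
time_s: 8.03
tcp_pos: [0.6448, 0.2996, 0.1132]
ee_rot: [[-1.0, -0.0, -0.006], [-0.0, 1.0, -0.003], [0.006, -0.003, -1.0]]
wrist_force: [0.1, -0.1, -0.1]
gripper_width: 0.549
```

>>> play_rows --targets '[[[0.45, 0, 0, -0.03, 0], [0.45, 0, 0, -0.055, 0], [0.45, 0, 0, -0.075, 0], [0.45, 0, 0, -0.083, 0], [0.45, 0, 0, -0.083, 0]]]'

```text
time_s: 8.45
tcp_pos: [0.6461, 0.3001, 0.0316]
ee_rot: [[-1.0, -0.001, -0.004], [-0.001, 1.0, -0.003], [0.004, -0.003, -1.0]]
wrist_force: [-0.6, -0.2, -0.5]
gripper_width: 0.543
```

>>> play_rows --targets '[[[1, 0, 0, 0, 0], [1, 0, 0, 0, 0], [1, 0, 0, 0, 0], [1, 0, 0, 0, 0], [1, 0, 0, 0, 0]]]'

```text
time_s: 8.87
tcp_pos: [0.6483, 0.3014, 0.0351]
ee_rot: [[-1.0, -0.001, 0.002], [-0.001, 1.0, 0.001], [-0.002, 0.001, -1.0]]
wrist_force: [-0.8, -0.2, 1.8]
gripper_width: 0.296
```

>>> play_rows --targets '[[[1, 0, 0, 0.02, 0], [1, 0, 0, 0.05, 0], [1, 0, 0, 0.09, 0], [1, 0, 0, 0.11, 0], [1, 0, 0, 0.11, 0]]]'

```text
time_s: 9.28
tcp_pos: [0.6507, 0.3026, 0.1514]
ee_rot: [[-1.0, -0.002, 0.011], [-0.002, 1.0, 0.006], [-0.011, 0.006, -1.0]]
wrist_force: [-0.4, 0.5, 0.4]
gripper_width: 0.295
```

>>> play_rows --targets '[[[1, -0.1805, -0.0135, 0, 0], [1, -0.1805, -0.0135, 0, 0], [1, -0.1805, -0.0135, 0, 0], [1, -0.1805, -0.0135, 0, 0], [1, -0.1805, -0.0135, 0, 0]]]'

```text
time_s: 9.7
tcp_pos: [0.4619, 0.2855, 0.1431]
ee_rot: [[-1.0, -0.002, -0.004], [-0.002, 1.0, -0.002], [0.004, -0.002, -1.0]]
wrist_force: [-0.5, -1.4, -1.3]
gripper_width: 0.298
```

>>> play_rows --targets '[[[1, 0, 0, 0, 0], [1, 0, 0, 0, 0], [1, 0, 0, -0.03, 0], [1, 0, 0, -0.06, 0], [1, 0, 0, -0.06, 0]]]'

```text
time_s: 10.12
tcp_pos: [0.4655, 0.2851, 0.0783]
ee_rot: [[-1.0, 0.002, -0.008], [0.002, 1.0, -0.007], [0.008, -0.007, -1.0]]
wrist_force: [-0.3, -0.4, -0.7]
gripper_width: 0.296
```

>>> play_rows --targets '[[[1, 0, 0, -0.015, 0], [1, 0, 0, -0.025, 0], [1, 0, 0, -0.032, 0], [1, 0, 0, -0.037, 0], [1, 0, 0, -0.037, 0]]]'

```text
time_s: 10.53
tcp_pos: [0.4681, 0.2879, 0.0472]
ee_rot: [[-1.0, -0.001, 0.001], [-0.001, 1.0, 0.0], [-0.001, 0.0, -1.0]]
wrist_force: [0.4, -0.8, -0.7]
gripper_width: 0.3
```

>>> play_rows --targets '[[[1, 0, 0, 0, 0], [0.45, 0, 0, 0, 0], [0.45, 0, 0, 0, 0], [0.45, 0, 0, 0, 0], [0.45, 0, 0, 0, 0]]]'

```text
time_s: 10.95
tcp_pos: [0.4672, 0.2876, 0.0467]
ee_rot: [[-1.0, -0.001, 0.0], [-0.001, 1.0, 0.0], [-0.0, 0.0, -1.0]]
wrist_force: [-0.1, 0.2, -0.0]
gripper_width: 0.506
```

>>> play_rows --targets '[[[0.45, 0, 0, 0.02, 0], [0.45, 0, 0, 0.05, 0], [0.45, 0, 0, 0.08, 0], [0.45, 0, 0, 0.1, 0], [0.45, 0, 0, 0.1, 0]]]'

```text
time_s: 11.37
tcp_pos: [0.4694, 0.2895, 0.1517]
ee_rot: [[-1.0, -0.002, 0.008], [-0.002, 1.0, 0.007], [-0.008, 0.007, -1.0]]
wrist_force: [0.7, 0.5, 0.4]
gripper_width: 0.546
```

Both vials are released. Next is the spanner: hover with the jaws turned by 0.131 rad, then a slow descent.

>>> play_rows --targets '[[[0.45, 0.1665, -0.0865, 0, 0.131], [0.45, 0.1665, -0.0865, 0, 0.131], [0.45, 0.1665, -0.0865, 0, 0.131], [0.45, 0.1665, -0.0865, 0, 0.131], [0.45, 0.1665, -0.0865, 0, 0.131]]]'

```text
time_s: 11.78
tcp_pos: [0.6364, 0.1989, 0.1456]
ee_rot: [[-0.992, -0.13, 0.0], [-0.13, 0.992, -0.001], [-0.0, -0.001, -1.0]]
wrist_force: [0.7, 0.3, 0.0]
gripper_width: 0.551
```

>>> play_rows --targets '[[[0.45, 0, 0, -0.02, 0], [0.45, 0, 0, -0.05, 0], [0.45, 0, 0, -0.077, 0], [0.45, 0, 0, -0.077, 0], [0.45, 0, 0, -0.077, 0]]]'

```text
time_s: 12.2
tcp_pos: [0.6327, 0.2003, 0.0677]
ee_rot: [[-0.991, -0.132, -0.004], [-0.131, 0.991, -0.003], [0.004, -0.002, -1.0]]
wrist_force: [-0.2, 0.1, 0.6]
gripper_width: 0.55
```

```bash
python3 - <<'E'
from station import *
import cv2,pickle
s=sense()
cv2.imwrite("pics/w6.png",capture("wrist"))
cv2.imwrite("pics/t6.png",capture("top"))
a=cv2.imread("pics/w6.png")[0:360]; b=cv2.resize(cv2.imread("pics/t6.png")[150:320,130:450],None,fx=1.4,fy=1.4)
b=cv2.copyMakeBorder(b,0,0,0,640-b.shape[1],cv2.BORDER_CONSTANT)
cv2.imwrite("pics/c6.png",cv2.vconcat([a,b])[:600])
print(s["time_s"],s["tcp_pos"],s["wrist_force"],s["gripper_width"])
E
```

```text
12.2 [0.63270967 0.20026789 0.06773095] [-0.19538051  0.09889071  0.6389522 ] 0.5496062581033438
```

View pics/c6.png

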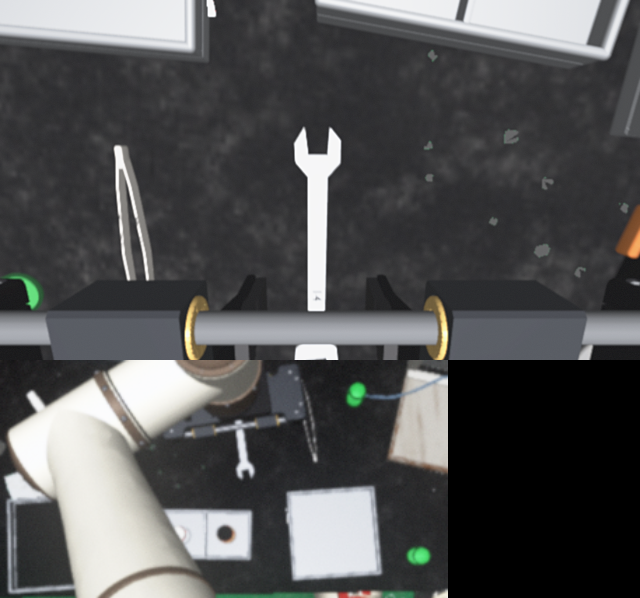

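The spanner is lined up at column 317 between the fingers, and the vials stand in the box. Go down slowly and grip.

>>> play_rows --targets '[[[0.45, 0, 0, -0.02, 0], [0.45, 0, 0, -0.035, 0], [0.45, 0, 0, -0.045, 0], [0.45, 0, 0, -0.049, 0], [0.45, 0, 0, -0.049, 0]]]'

```text
time_s: 12.72
tcp_pos: [0.6338, 0.2012, 0.0208]
ee_rot: [[-0.991, -0.132, 0.0], [-0.132, 0.991, -0.0], [-0.0, -0.0, -1.0]]
wrist_force: [0.2, -1.3, -0.6]
gripper_width: 0.546
```

>>> play_rows --targets '[[[0.45, 0, 0, -0.002, 0], [0.45, 0, 0, -0.003, 0], [0.45, 0, 0, -0.003, 0]]]'

```text
time_s: 12.97
tcp_pos: [0.6341, 0.2013, 0.0183]
ee_rot: [[-0.991, -0.132, 0.001], [-0.132, 0.991, 0.001], [-0.001, 0.0, -1.0]]
wrist_force: [0.0, -0.4, -0.1]
gripper_width: 0.549
```

>>> play_rows --targets '[[[1, 0, 0, 0, 0], [1, 0, 0, 0, 0], [1, 0, 0, 0, 0], [1, 0, 0, 0, 0], [1, 0, 0, 0, 0]]]'

```text
time_s: 13.38
tcp_pos: [0.6337, 0.201, 0.0176]
ee_rot: [[-0.991, -0.131, 0.0], [-0.131, 0.991, 0.0], [-0.0, 0.0, -1.0]]
wrist_force: [0.5, 0.3, 0.4]
gripper_width: 0.257
```

>>> play_rows --targets '[[[1, 0, 0, 0, 0], [1, 0, 0, 0.01, 0], [1, 0, 0, 0.03, 0], [1, 0, 0, 0.05, 0], [1, 0, 0, 0.05, 0]]]'

```text
time_s: 13.8
tcp_pos: [0.6366, 0.2022, 0.073]
ee_rot: [[-0.991, -0.133, 0.008], [-0.133, 0.991, 0.003], [-0.009, 0.002, -1.0]]
wrist_force: [1.1, 0.7, 0.1]
gripper_width: 0.011
```

I lifted before the fingers had finished closing: the width was 0.26 when the lift began and is now 0.01, so nothing is held. I'll open, rise, and look at where the spanner is.

>>> play_rows --targets '[[[0.6, 0, 0, 0.02, 0], [0.6, 0, 0, 0.02, 0], [0.6, 0, 0, 0.02, 0], [0.6, 0, 0, 0.02, 0], [0.6, 0, 0, 0.02, 0]]]'

```text
time_s: 14.22
tcp_pos: [0.6331, 0.2007, 0.0864]
ee_rot: [[-0.991, -0.131, -0.002], [-0.131, 0.991, -0.001], [0.002, -0.0, -1.0]]
wrist_force: [0.1, 0.7, -0.1]
gripper_width: 0.299
```

```bash
python3 - <<'E'
from station import *
import cv2
s=sense()
a=capture("wrist"); cv2.imwrite("pics/w7.png",a); cv2.imwrite("pics/c7.png",a[60:360])
print(s["time_s"],s["tcp_pos"],s["wrist_force"],s["gripper_width"])
E
```

```text
14.2167 [0.63305454 0.20072298 0.08642861] [ 0.12925284  0.66830116 -0.05827761] 0.2991941680925212
```

View pics/c7.png

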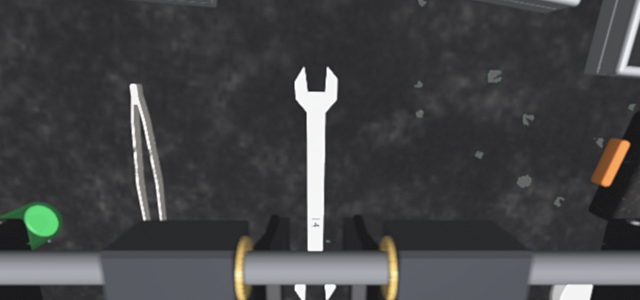

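The spanner hasn't moved and is still centred, at column 316. I'll go down again and wait longer for the jaws to close.

>>> play_rows --targets '[[[0.6, 0, 0, -0.025, 0], [0.6, 0, 0, -0.05, 0], [0.6, 0, 0, -0.062, 0], [0.6, 0, 0, -0.067, 0], [0.6, 0, 0, -0.067, 0]]]'

```text
time_s: 14.68
tcp_pos: [0.6329, 0.2006, 0.0192]
ee_rot: [[-0.991, -0.132, -0.003], [-0.132, 0.991, -0.002], [0.003, -0.002, -1.0]]
wrist_force: [0.6, 0.6, -0.1]
gripper_width: 0.398
```

>>> play_rows --targets '[[[0.6, 0, 0, -0.002, 0], [0.6, 0, 0, -0.003, 0], [0.6, 0, 0, -0.003, 0]]]'

```text
time_s: 14.93
tcp_pos: [0.6341, 0.2012, 0.0181]
ee_rot: [[-0.991, -0.131, 0.001], [-0.131, 0.991, 0.001], [-0.001, 0.0, -1.0]]
wrist_force: [0.6, -1.1, 1.0]
gripper_width: 0.4
```

>>> play_rows --targets '[[[1, 0, 0, 0, 0], [1, 0, 0, 0, 0], [1, 0, 0, 0, 0], [1, 0, 0, 0, 0], [1, 0, 0, 0, 0]]]'

```text
time_s: 15.35
tcp_pos: [0.6337, 0.2011, 0.0177]
ee_rot: [[-0.991, -0.131, 0.0], [-0.131, 0.991, 0.0], [-0.0, 0.0, -1.0]]
wrist_force: [-0.0, 0.2, 0.8]
gripper_width: 0.117
```

>>> play_rows --targets '[[[1, 0, 0, 0, 0], [1, 0, 0, 0, 0], [1, 0, 0, 0, 0], [1, 0, 0, 0, 0], [1, 0, 0, 0, 0]]]'

```text
time_s: 15.77
tcp_pos: [0.6337, 0.201, 0.0177]
ee_rot: [[-0.991, -0.132, 0.0], [-0.132, 0.991, -0.0], [-0.0, -0.0, -1.0]]
wrist_force: [-1.2, -0.1, 1.5]
gripper_width: 0.118
```

Held now: width 0.118, about 10 mm. The vials also read 1–2 mm below their size. Lift, check, and carry to the tool tray.

>>> play_rows --targets '[[[1, 0, 0, 0.015, 0], [1, 0, 0, 0.045, 0], [1, 0, 0, 0.08, 0], [1, 0, 0, 0.1, 0], [1, 0, 0, 0.1, 0]]]'

```text
time_s: 16.18
tcp_pos: [0.6366, 0.2023, 0.1233]
ee_rot: [[-0.991, -0.132, 0.01], [-0.132, 0.991, 0.004], [-0.01, 0.003, -1.0]]
wrist_force: [0.3, 0.5, -0.2]
gripper_width: 0.119
```

>>> play_rows --targets '[[[1, -0.069, 0.082, 0, 0.494], [1, -0.069, 0.082, 0, 0.494], [1, -0.069, 0.082, 0, 0.494], [1, -0.069, 0.082, 0, 0.494], [1, -0.069, 0.082, 0, 0.494]]]'

```text
time_s: 16.6
tcp_pos: [0.5631, 0.284, 0.1164]
ee_rot: [[-0.808, -0.589, -0.002], [-0.589, 0.808, -0.001], [0.002, 0.0, -1.0]]
wrist_force: [-0.3, -0.7, -1.3]
gripper_width: 0.113
```

>>> play_rows --targets '[[[1, -0.069, 0.082, 0, 0.494], [1, -0.069, 0.082, 0, 0.494], [1, -0.069, 0.082, 0, 0.494], [1, -0.069, 0.082, 0, 0.494], [1, -0.069, 0.082, 0, 0.494]]]'

```text
time_s: 17.02
tcp_pos: [0.4949, 0.3655, 0.1167]
ee_rot: [[-0.435, -0.9, -0.001], [-0.9, 0.435, -0.001], [0.001, 0.0, -1.0]]
wrist_force: [0.5, -0.2, -1.9]
gripper_width: 0.118
```

>>> play_rows --targets '[[[1, -0.0685, 0.0825, 0, 0.495], [1, -0.0685, 0.0825, 0, 0.495], [1, -0.0685, 0.0825, 0, 0.495], [1, -0.0685, 0.0825, 0, 0.495], [1, -0.0685, 0.0825, 0, 0.495]]]'

```text
time_s: 17.43
tcp_pos: [0.427, 0.4476, 0.1168]
ee_rot: [[0.041, -0.999, -0.001], [-0.999, -0.041, -0.001], [0.001, 0.001, -1.0]]
wrist_force: [-0.5, -0.5, -0.8]
gripper_width: 0.116
```

```bash
python3 - <<'E'
from station import *
import cv2
s=sense()
a=capture("wrist"); cv2.imwrite("pics/w8.png",a); b=capture("scene")[180:360,120:440]; cv2.imwrite("pics/c8.png",cv2.vconcat([a[:370],cv2.resize(b,(409,230)) if 0 else cv2.copyMakeBorder(cv2.resize(b,(409,230)),0,0,0,231,cv2.BORDER_CONSTANT)]))
print(s["time_s"],s["tcp_pos"],s["joints"],s["wrist_force"],s["gripper_width"])
E
```

```text
17.4333 [0.42700286 0.44759225 0.116807  ] [ 6.13158632e+01  2.76154842e+01 -9.55683591e+00 -8.66909116e-03
 -5.28909542e+01 -5.89334676e+01] [-0.53465329 -0.45228379 -0.7899193 ] 0.11593124625097953
```

View pics/c8.png

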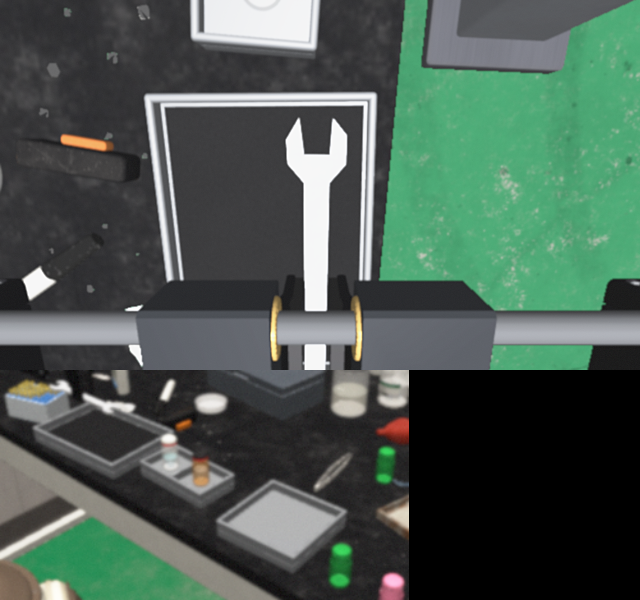

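The spanner is over the robot-side half of the tool tray (column 316, tray centre at about 266, which is about 33 mm), as planned. Both vials stand upright in the box. Lower and open slightly.

>>> play_rows --targets '[[[1, 0, 0, -0.025, 0], [1, 0, 0, -0.05, 0], [1, 0, 0, -0.07, 0], [1, 0, 0, -0.08, 0], [1, 0, 0, -0.082, 0]]]'

```text
time_s: 17.95
tcp_pos: [0.4273, 0.4451, 0.0331]
ee_rot: [[0.039, -0.999, -0.003], [-0.999, -0.039, -0.004], [0.004, 0.003, -1.0]]
wrist_force: [0.2, -0.7, -1.1]
gripper_width: 0.115
```

>>> play_rows --targets '[[[1, 0, 0, -0.002, 0], [1, 0, 0, -0.004, 0], [1, 0, 0, -0.005, 0], [1, 0, 0, -0.0055, 0], [1, 0, 0, -0.0055, 0]]]'

```text
time_s: 18.37
tcp_pos: [0.4274, 0.4479, 0.0308]
ee_rot: [[0.044, -0.999, 0.001], [-0.999, -0.044, 0.001], [-0.001, -0.001, -1.0]]
wrist_force: [0.4, 0.0, -1.5]
gripper_width: 0.118
```

>>> play_rows --targets '[[[0.68, 0, 0, 0, 0], [0.68, 0, 0, 0, 0], [0.68, 0, 0, 0, 0], [0.68, 0, 0, 0, 0], [0.68, 0, 0, 0, 0]]]'

```text
time_s: 18.78
tcp_pos: [0.4272, 0.4477, 0.0303]
ee_rot: [[0.044, -0.999, 0.0], [-0.999, -0.044, 0.0], [-0.0, -0.0, -1.0]]
wrist_force: [-0.6, -0.5, 0.5]
gripper_width: 0.307
```

>>> play_rows --targets '[[[0.68, 0, 0, 0.015, 0], [0.68, 0, 0, 0.04, 0], [0.68, 0, 0, 0.07, 0], [0.68, 0, 0, 0.0895, 0], [0.68, 0, 0, 0.0895, 0]]]'

```text
time_s: 19.2
tcp_pos: [0.429, 0.45, 0.125]
ee_rot: [[0.045, -0.999, 0.006], [-0.999, -0.045, 0.008], [-0.008, -0.007, -1.0]]
wrist_force: [0.3, 0.1, 0.5]
gripper_width: 0.321
```

Spanner released. Next, the forceps at (0.642,0.093) with axis 9.7°: turn back by 1.445 rad.

>>> play_rows --targets '[[[0.6, 0.0717, -0.1182, 0, -0.4817], [0.6, 0.0717, -0.1182, 0, -0.4817], [0.6, 0.0717, -0.1182, 0, -0.4817], [0.6, 0.0717, -0.1182, 0, -0.4817], [0.6, 0.0717, -0.1182, 0, -0.4817]]]'

```text
time_s: 19.62
tcp_pos: [0.4999, 0.326, 0.119]
ee_rot: [[-0.431, -0.903, -0.001], [-0.903, 0.431, -0.001], [0.002, 0.001, -1.0]]
wrist_force: [-1.0, 0.3, 0.2]
gripper_width: 0.398
```

>>> play_rows --targets '[[[0.6, 0.0717, -0.1182, 0, -0.4817], [0.6, 0.0717, -0.1182, 0, -0.4817], [0.6, 0.0717, -0.1182, 0, -0.4817], [0.6, 0.0717, -0.1182, 0, -0.4817], [0.6, 0.0717, -0.1182, 0, -0.4817]]]'

```text
time_s: 20.03
tcp_pos: [0.5716, 0.2089, 0.1189]
ee_rot: [[-0.798, -0.602, -0.001], [-0.602, 0.798, -0.0], [0.001, -0.0, -1.0]]
wrist_force: [-0.2, 0.4, 0.7]
gripper_width: 0.403
```

>>> play_rows --targets '[[[0.6, 0.0716, -0.1181, 0, -0.4816], [0.6, 0.0716, -0.1181, 0, -0.4816], [0.6, 0.0716, -0.1181, 0, -0.4816], [0.6, 0.0716, -0.1181, 0, -0.4816], [0.6, 0.0716, -0.1181, 0, -0.4816]]]'

```text
time_s: 20.45
tcp_pos: [0.6432, 0.0915, 0.1188]
ee_rot: [[-0.986, -0.166, -0.0], [-0.166, 0.986, -0.0], [0.0, -0.0, -1.0]]
wrist_force: [0.1, 1.2, -0.2]
gripper_width: 0.4
```

>>> play_rows --targets '[[[0.6, 0, 0, -0.02, 0], [0.6, 0, 0, -0.04, 0], [0.6, 0, 0, -0.05, 0], [0.6, 0, 0, -0.05, 0], [0.6, 0, 0, -0.05, 0]]]'

```text
time_s: 20.87
tcp_pos: [0.6418, 0.0943, 0.0692]
ee_rot: [[-0.985, -0.173, -0.001], [-0.173, 0.985, -0.001], [0.001, -0.001, -1.0]]
wrist_force: [0.1, 0.1, 0.3]
gripper_width: 0.4
```

```bash
python3 - <<'E'
from station import *
import cv2
s=sense()
a=capture("wrist"); cv2.imwrite("pics/w9.png",a); b=cv2.resize(capture("top")[150:320,130:450],(430,228)); cv2.imwrite("pics/c9.png",cv2.vconcat([a[:370],cv2.copyMakeBorder(b,0,0,0,210,cv2.BORDER_CONSTANT)]))
print(s["time_s"],s["tcp_pos"],s["wrist_force"],s["gripper_width"])
E
```

```text
20.8667 [0.64178403 0.09426659 0.06922375] [0.07323567 0.14549583 0.27889902] 0.40011518451446454
```

View pics/c9.png

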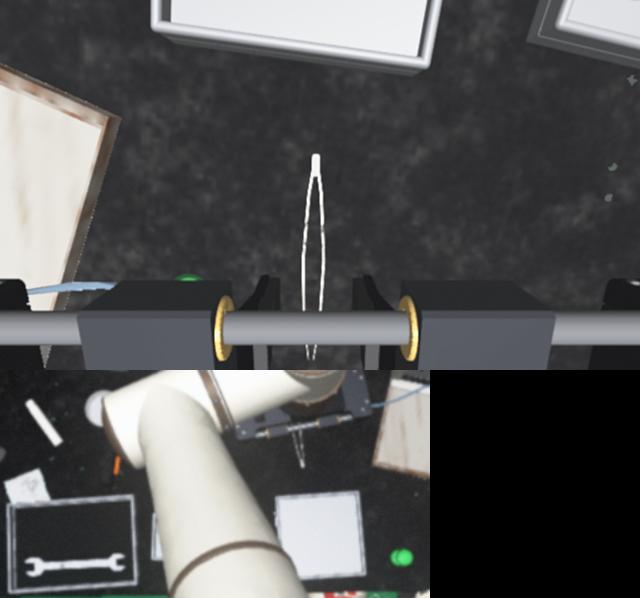

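The forceps line up at column 314, and the top view shows the spanner flat in the tray. Go down and grip.

>>> play_rows --targets '[[[0.6, 0, 0, -0.02, 0], [0.6, 0, 0, -0.035, 0], [0.6, 0, 0, -0.045, 0], [0.6, 0, 0, -0.049, 0], [0.6, 0, 0, -0.049, 0]]]'

```text
time_s: 21.38
tcp_pos: [0.642, 0.0931, 0.0202]
ee_rot: [[-0.986, -0.17, -0.001], [-0.17, 0.986, -0.0], [0.001, -0.0, -1.0]]
wrist_force: [-0.5, 0.3, 0.8]
gripper_width: 0.404
```

>>> play_rows --targets '[[[0.6, 0, 0, -0.002, 0], [0.6, 0, 0, -0.002, 0], [1, 0, 0, -0.002, 0], [1, 0, 0, -0.002, 0], [1, 0, 0, -0.002, 0]]]'

```text
time_s: 21.8
tcp_pos: [0.6425, 0.0931, 0.0191]
ee_rot: [[-0.986, -0.169, 0.001], [-0.169, 0.986, 0.0], [-0.001, 0.0, -1.0]]
wrist_force: [0.6, 0.3, -0.5]
gripper_width: 0.255
```

>>> play_rows --targets '[[[1, 0, 0, 0, 0], [1, 0, 0, 0, 0], [1, 0, 0, 0, 0], [1, 0, 0, 0, 0], [1, 0, 0, 0, 0]]]'

```text
time_s: 22.22
tcp_pos: [0.6423, 0.093, 0.0188]
ee_rot: [[-0.986, -0.169, 0.0], [-0.169, 0.986, 0.0], [-0.0, -0.0, -1.0]]
wrist_force: [-0.4, 0.1, 2.5]
gripper_width: 0.145
```

>>> play_rows --targets '[[[1, 0, 0, 0, 0], [1, 0, 0, 0.01, 0], [1, 0, 0, 0.02, 0], [1, 0, 0, 0.04, 0], [1, 0, 0, 0.04, 0]]]'

```text
time_s: 22.63
tcp_pos: [0.645, 0.0938, 0.0634]
ee_rot: [[-0.985, -0.17, 0.008], [-0.17, 0.985, 0.002], [-0.008, 0.0, -1.0]]
wrist_force: [0.9, 1.0, 1.0]
gripper_width: 0.147
```

Held: width 0.147. Lift and carry to the far half of the tool tray.

>>> play_rows --targets '[[[1, 0, 0, 0.03, 0], [1, 0, 0, 0.061, 0.08], [1, -0.0151, 0.0357, 0.061, 0.2], [1, -0.0302, 0.0714, 0.061, 0.32], [1, -0.0451, 0.1075, 0.061, 0.44]]]'

```text
time_s: 23.05
tcp_pos: [0.597, 0.2012, 0.121]
ee_rot: [[-0.818, -0.576, 0.002], [-0.576, 0.818, 0.002], [-0.003, 0.0, -1.0]]
wrist_force: [0.1, 0.3, -0.8]
gripper_width: 0.148
```

>>> play_rows --targets '[[[1, -0.053, 0.125, 0, 0.5], [1, -0.053, 0.125, 0, 0.5], [1, -0.053, 0.125, 0, 0.5], [1, -0.053, 0.125, 0, 0.5], [1, -0.053, 0.125, 0, 0.5]]]'

```text
time_s: 23.47
tcp_pos: [0.5428, 0.329, 0.1202]
ee_rot: [[-0.438, -0.899, 0.001], [-0.899, 0.438, 0.001], [-0.002, -0.0, -1.0]]
wrist_force: [-0.6, -0.3, -0.7]
gripper_width: 0.146
```

>>> play_rows --targets '[[[1, -0.0529, 0.125, 0, 0.507], [1, -0.0529, 0.125, 0, 0.507], [1, -0.0529, 0.125, 0, 0.507], [1, -0.0529, 0.125, 0, 0.507], [1, -0.0529, 0.125, 0, 0.507]]]'

```text
time_s: 23.88
tcp_pos: [0.4904, 0.4528, 0.1197]
ee_rot: [[0.05, -0.999, 0.001], [-0.999, -0.05, 0.001], [-0.001, -0.001, -1.0]]
wrist_force: [1.0, -1.0, 0.2]
gripper_width: 0.143
```

>>> play_rows --targets '[[[1, 0, 0, 0, 0], [1, 0, 0, -0.02, 0], [1, 0, 0, -0.03, 0], [1, 0, 0, -0.03, 0], [1, 0, 0, -0.03, 0]]]'

```text
time_s: 24.3
tcp_pos: [0.4916, 0.4488, 0.0889]
ee_rot: [[0.043, -0.999, -0.001], [-0.999, -0.043, -0.002], [0.002, 0.001, -1.0]]
wrist_force: [-0.4, -0.0, 0.1]
gripper_width: 0.147
```

```bash
python3 - <<'E'
from station import *
import cv2
s=sense()
a=capture("wrist"); cv2.imwrite("pics/w10.png",a[:370])
print(s["time_s"],s["tcp_pos"],s["ee_rot"][:,1],s["wrist_force"],s["gripper_width"])
E
```

```text
24.3 [0.49164865 0.44876137 0.08885578] [-0.99907429 -0.04299906  0.00128536] [-0.37475664 -0.00319477  0.11144347] 0.1473210226402796
```

View pics/w10.png

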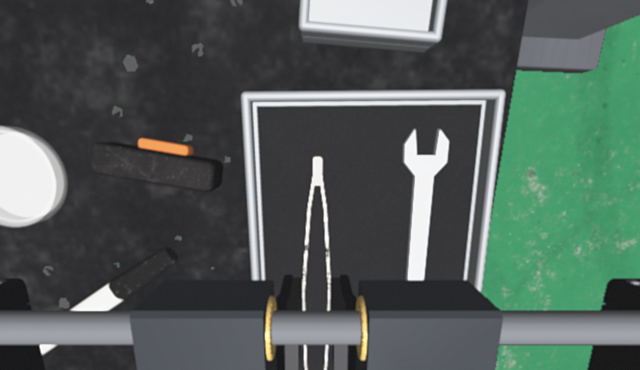

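The forceps hang at column 316 and the spanner lies parallel at column 425. The gaps to the wall and the spanner are fine. Lower and release.

>>> play_rows --targets '[[[1, 0, 0, -0.02, 0], [1, 0, 0, -0.035, 0], [1, 0, 0, -0.047, 0], [1, 0, 0, -0.053, 0], [1, 0, 0, -0.053, 0]]]'

```text
time_s: 24.77
tcp_pos: [0.4909, 0.4498, 0.0353]
ee_rot: [[0.045, -0.999, -0.001], [-0.999, -0.045, -0.002], [0.002, 0.001, -1.0]]
wrist_force: [0.6, 0.0, 0.2]
gripper_width: 0.148
```

>>> play_rows --targets '[[[1, 0, 0, -0.002, 0], [1, 0, 0, -0.004, 0], [1, 0, 0, -0.005, 0], [1, 0, 0, -0.0055, 0], [1, 0, 0, -0.0055, 0]]]'

```text
time_s: 25.18
tcp_pos: [0.4913, 0.4507, 0.0314]
ee_rot: [[0.046, -0.999, 0.0], [-0.999, -0.046, 0.001], [-0.0, -0.0, -1.0]]
wrist_force: [-0.4, -0.3, -0.1]
gripper_width: 0.147
```

>>> play_rows --targets '[[[0.67, 0, 0, 0, 0], [0.67, 0, 0, 0, 0], [0.67, 0, 0, 0, 0], [0.67, 0, 0, 0, 0], [0.67, 0, 0, 0, 0]]]'

```text
time_s: 25.6
tcp_pos: [0.4912, 0.4505, 0.0311]
ee_rot: [[0.046, -0.999, 0.0], [-0.999, -0.046, 0.0], [-0.0, -0.0, -1.0]]
wrist_force: [0.8, 0.3, -0.4]
gripper_width: 0.318
```

>>> play_rows --targets '[[[0.67, 0, 0, 0.015, 0], [0.67, 0, 0, 0.04, 0], [0.67, 0, 0, 0.07, 0], [0.67, 0, 0, 0.0885, 0], [0.67, 0, 0, 0.0885, 0]]]'

```text
time_s: 26.02
tcp_pos: [0.4932, 0.4528, 0.1253]
ee_rot: [[0.047, -0.999, 0.007], [-0.999, -0.047, 0.007], [-0.007, -0.007, -1.0]]
wrist_force: [-0.2, 0.3, 0.4]
gripper_width: 0.333
```

Forceps released. For the cassette, the tool tray's wall is too near for a full-length grip. I'll grip across its thickness, above the clip (fingertips at about 15 mm).

>>> play_rows --targets '[[[0.45, 0.0323, -0.0188, 0, -0.578], [0.45, 0.0323, -0.0188, 0, -0.578], [0.45, 0.0323, -0.0188, 0, -0.578], [0.45, 0.0323, -0.0188, 0, -0.578], [0.45, 0.0323, -0.0188, 0, -0.578]]]'

```text
time_s: 26.43
tcp_pos: [0.5234, 0.4312, 0.1188]
ee_rot: [[-0.513, -0.859, -0.001], [-0.859, 0.513, -0.001], [0.001, 0.0, -1.0]]
wrist_force: [-0.5, 0.1, -0.4]
gripper_width: 0.532
```

>>> play_rows --targets '[[[0.45, 0.0323, -0.0188, 0, -0.578], [0.45, 0.0323, -0.0188, 0, -0.578], [0.45, 0.0323, -0.0188, 0, -0.578], [0.45, 0.0323, -0.0188, 0, -0.578], [0.45, 0.0323, -0.0188, 0, -0.578]]]'

```text
time_s: 26.85
tcp_pos: [0.5557, 0.4124, 0.1187]
ee_rot: [[-0.898, -0.439, -0.001], [-0.439, 0.898, -0.001], [0.001, -0.0, -1.0]]
wrist_force: [0.1, -0.2, -0.2]
gripper_width: 0.55
```

>>> play_rows --targets '[[[0.45, 0.0324, -0.0189, 0, -0.577], [0.45, 0.0324, -0.0189, 0, -0.577], [0.45, 0.0324, -0.0189, 0, -0.577], [0.45, 0.0324, -0.0189, 0, -0.577], [0.45, 0.0324, -0.0189, 0, -0.577]]]'

```text
time_s: 27.27
tcp_pos: [0.5881, 0.3935, 0.1187]
ee_rot: [[-0.993, 0.122, -0.001], [0.122, 0.993, -0.001], [0.001, -0.001, -1.0]]
wrist_force: [-0.5, -0.6, 0.3]
gripper_width: 0.552
```

>>> play_rows --targets '[[[0.45, 0, 0, -0.02, 0], [0.45, 0, 0, -0.04, 0], [0.45, 0, 0, -0.04, 0], [0.45, 0, 0, -0.04, 0], [0.45, 0, 0, -0.04, 0]]]'

```text
time_s: 27.68
tcp_pos: [0.5886, 0.3943, 0.0802]
ee_rot: [[-0.993, 0.115, 0.001], [0.115, 0.993, 0.0], [-0.001, 0.0, -1.0]]
wrist_force: [0.3, 0.2, 1.5]
gripper_width: 0.55
```

```bash
python3 - <<'E'
from station import *
from h import *
s=sense(); c=get_calibration("wrist")
a=capture("wrist")
u=np.array([np.cos(np.radians(-6.7)),np.sin(np.radians(-6.7))]); n=np.array([-u[1],u[0]])
q=np.array([proj(c,[*(np.array([.588,.394])+i*.035*u+j*.009*n),.026]) for i,j in((1,1),(1,-1),(-1,-1),(-1,1))])
print(q); cv2.polylines(a,[q.astype(int)],True,(0,255,0),1)
cv2.imwrite("pics/w11.png",a[:370])
print(s["time_s"],s["tcp_pos"],s["ee_rot"][:,1],s["joints"],s["gripper_width"])
E
```

```text
[[329.86992499 322.50632658]
 [300.27472119 322.53673939]
 [298.79982169 208.86011353]
 [331.12423343 208.84059036]]
27.6833 [0.58862937 0.39431569 0.0801822 ] [1.15464415e-01 9.93311580e-01 2.70964663e-04] [ 4.68669442e+01  3.73843771e+01  2.71959658e+00  4.12381519e-02
 -5.52908254e+01 -1.43520833e+02] 0.5498774651462274
```

View pics/w11.png

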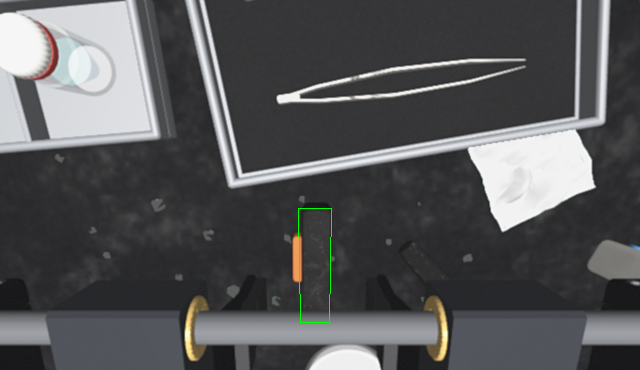

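The projected outline (green) sits on the cassette, with the clip at (297,258) and the forceps flat in the tray. Descend above the clip and grip.

>>> play_rows --targets '[[[0.45, 0, 0, -0.02, 0], [0.45, 0, 0, -0.035, 0], [0.45, 0, 0, -0.0445, 0], [0.45, 0, 0, -0.0475, 0], [0.45, 0, 0, -0.0475, 0]]]'

```text
time_s: 28.15
tcp_pos: [0.5882, 0.394, 0.0319]
ee_rot: [[-0.993, 0.116, -0.0], [0.116, 0.993, -0.0], [0.0, -0.001, -1.0]]
wrist_force: [-0.2, 0.2, 0.1]
gripper_width: 0.55
```

>>> play_rows --targets '[[[0.45, 0, 0, 0, 0], [1, 0, 0, 0, 0], [1, 0, 0, 0, 0], [1, 0, 0, 0, 0], [1, 0, 0, 0, 0]]]'

```text
time_s: 28.57
tcp_pos: [0.5884, 0.3942, 0.0326]
ee_rot: [[-0.993, 0.116, 0.001], [0.116, 0.993, 0.001], [-0.001, 0.001, -1.0]]
wrist_force: [-0.8, 0.5, -0.6]
gripper_width: 0.332
```

>>> play_rows --targets '[[[1, 0, 0, 0, 0], [1, 0, 0, 0, 0], [1, 0, 0, 0, 0], [1, 0, 0, 0, 0], [1, 0, 0, 0, 0]]]'

```text
time_s: 28.98
tcp_pos: [0.5883, 0.3941, 0.0323]
ee_rot: [[-0.993, 0.116, 0.0], [0.116, 0.993, 0.0], [-0.0, 0.0, -1.0]]
wrist_force: [-0.4, -1.2, 1.2]
gripper_width: 0.199
```

>>> play_rows --targets '[[[1, 0, 0, 0, 0], [1, 0, 0, 0.01, 0], [1, 0, 0, 0.03, 0], [1, 0, 0, 0.06, 0], [1, 0, 0, 0.06, 0]]]'

```text
time_s: 29.4
tcp_pos: [0.5913, 0.3962, 0.0993]
ee_rot: [[-0.993, 0.114, 0.01], [0.114, 0.993, 0.007], [-0.009, 0.008, -1.0]]
wrist_force: [0.7, 0.7, 0.7]
gripper_width: 0.206
```

Held: width 0.20, about 17.5 mm. Carry it high over the vial box to the spares tray.

>>> play_rows --targets '[[[1, 0, 0, 0.03, 0], [1, -0.005, -0.012, 0.0475, 0.03], [1, -0.018, -0.049, 0.0475, 0.06], [1, -0.031, -0.086, 0.0475, 0.08], [1, -0.044, -0.122, 0.0475, 0.08]]]'

```text
time_s: 29.82
tcp_pos: [0.5435, 0.271, 0.1404]
ee_rot: [[-0.999, 0.035, 0.001], [0.035, 0.999, 0.001], [-0.001, 0.001, -1.0]]
wrist_force: [0.1, 0.0, -0.3]
gripper_width: 0.206
```

>>> play_rows --targets '[[[1, -0.066, -0.18, 0, 0.08], [1, -0.066, -0.18, 0, 0.08], [1, -0.066, -0.18, 0, 0.08], [1, -0.066, -0.18, 0, 0.08], [1, -0.066, -0.18, 0, 0.08]]]'

```text
time_s: 30.23
tcp_pos: [0.4758, 0.0889, 0.14]
ee_rot: [[-0.999, -0.042, -0.001], [-0.042, 0.999, -0.0], [0.001, -0.0, -1.0]]
wrist_force: [0.4, 0.3, -0.2]
gripper_width: 0.203
```

>>> play_rows --targets '[[[1, -0.012, -0.03, 0, 0], [1, -0.012, -0.03, 0, 0], [1, -0.012, -0.03, -0.025, 0], [1, -0.012, -0.03, -0.05, 0], [1, -0.012, -0.03, -0.05, 0]]]'

```text
time_s: 30.65
tcp_pos: [0.4636, 0.0608, 0.0867]
ee_rot: [[-0.999, -0.042, -0.007], [-0.042, 0.999, -0.002], [0.007, -0.002, -1.0]]
wrist_force: [-0.1, -0.3, -0.8]
gripper_width: 0.2
```

```bash
python3 - <<'E'
from station import *
import cv2
s=sense()
a=capture("wrist"); b=cv2.resize(capture("scene")[180:360,120:440],(409,230)); cv2.imwrite("pics/c12.png",cv2.vconcat([a[:370],cv2.copyMakeBorder(b,0,0,0,231,cv2.BORDER_CONSTANT)]))
print(s["time_s"],s["tcp_pos"],s["ee_rot"][:,1],s["gripper_width"])
E
```

```text
30.65 [0.46357624 0.06083873 0.08670774] [-0.04208862  0.99911183 -0.00202487] 0.20038351763107223
```

View pics/c12.png

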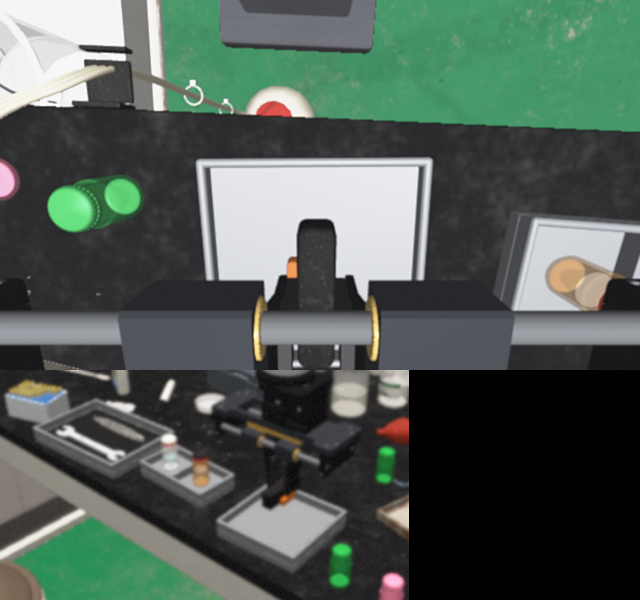

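The cassette is centred over the spares tray, upright, with its clip at (292,268). The other parts rest in place. Lower, release and rise.

>>> play_rows --targets '[[[1, 0, 0, -0.015, 0], [1, 0, 0, -0.028, 0], [1, 0, 0, -0.036, 0], [1, 0, 0, -0.04, 0], [1, 0, 0, -0.04, 0]]]'

```text
time_s: 31.17
tcp_pos: [0.4664, 0.0622, 0.0497]
ee_rot: [[-0.999, -0.044, 0.0], [-0.044, 0.999, -0.0], [-0.0, -0.0, -1.0]]
wrist_force: [0.2, 0.5, 0.2]
gripper_width: 0.2
```

>>> play_rows --targets '[[[1, 0, 0, -0.002, 0], [1, 0, 0, -0.004, 0], [1, 0, 0, -0.005, 0], [1, 0, 0, -0.005, 0], [1, 0, 0, -0.005, 0]]]'

```text
time_s: 31.58
tcp_pos: [0.4663, 0.0621, 0.0448]
ee_rot: [[-0.999, -0.044, 0.0], [-0.044, 0.999, 0.0], [-0.0, 0.0, -1.0]]
wrist_force: [-0.2, -0.1, -0.6]
gripper_width: 0.202
```

>>> play_rows --targets '[[[0.5, 0, 0, 0, 0], [0.5, 0, 0, 0, 0], [0.5, 0, 0, 0, 0], [0.5, 0, 0, 0, 0], [0.5, 0, 0, 0, 0]]]'

```text
time_s: 32.0
tcp_pos: [0.4662, 0.062, 0.0446]
ee_rot: [[-0.999, -0.044, 0.0], [-0.044, 0.999, 0.0], [-0.0, 0.0, -1.0]]
wrist_force: [0.2, 0.4, 0.8]
gripper_width: 0.465
```

>>> play_rows --targets '[[[0.5, 0, 0, 0.015, 0], [0.5, 0, 0, 0.04, 0], [0.5, 0, 0, 0.08, 0], [0.5, 0, 0, 0.12, 0], [0.5, 0, 0, 0.16, 0]]]'

```text
time_s: 32.42
tcp_pos: [0.4656, 0.0617, 0.2062]
ee_rot: [[-0.999, -0.044, -0.001], [-0.044, 0.999, -0.0], [0.001, -0.0, -1.0]]
wrist_force: [1.9, 0.0, -0.6]
gripper_width: 0.497
```

>>> play_rows --targets '[[[0.5, 0.02, -0.18, 0.06, 0], [0.5, 0.02, -0.18, 0.06, 0], [0.5, 0.02, -0.18, 0.06, 0], [0.5, 0.02, -0.18, 0.06, 0], [0.5, 0.02, -0.18, 0.06, 0]]]'

```text
time_s: 32.83
tcp_pos: [0.4864, -0.1209, 0.2663]
ee_rot: [[-0.999, -0.042, 0.002], [-0.042, 0.999, -0.001], [-0.002, -0.001, -1.0]]
wrist_force: [-0.2, 0.3, -0.5]
gripper_width: 0.502
```

>>> play_rows --targets '[[[0.5, -0.08, -0.15, 0, 0], [0.5, -0.08, -0.15, 0, 0], [0.5, -0.08, -0.15, 0, 0], [0.5, -0.08, -0.15, 0, 0], [0.5, -0.08, -0.15, 0, 0]]]'

```text
time_s: 33.25
tcp_pos: [0.4029, -0.2718, 0.2645]
ee_rot: [[-0.999, -0.038, -0.001], [-0.038, 0.999, -0.0], [0.001, -0.0, -1.0]]
wrist_force: [0.4, 0.3, -0.2]
gripper_width: 0.501
```

```bash
python3 - <<'E'
from station import *
import cv2
s=sense()
a=cv2.resize(capture("top")[150:320,130:450],(640,340),interpolation=2); b=cv2.resize(capture("scene")[190:340,140:510],(640,260),interpolation=2); cv2.imwrite("pics/c13.png",cv2.vconcat([a,b]))
print(s["time_s"],s["tcp_pos"],s["wrist_force"],s["gripper_width"])
E
```

```text
33.25 [ 0.40291401 -0.27183739  0.26445374] [ 0.38687638  0.34620832 -0.15245033] 0.5009799697774385
```

View pics/c13.png

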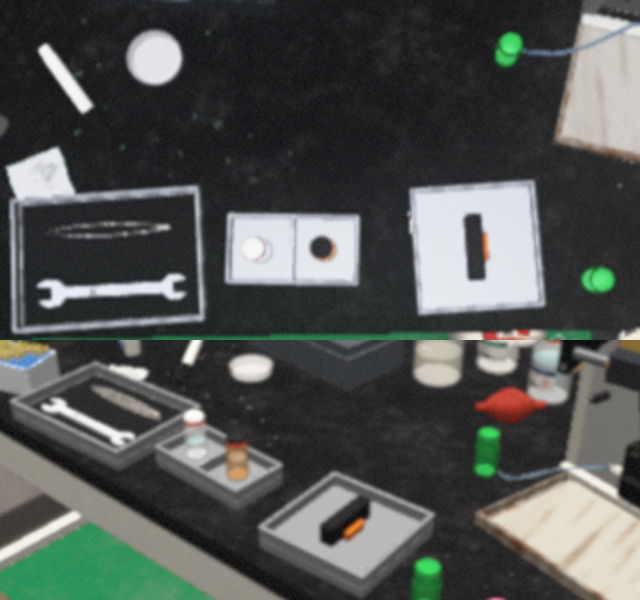

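The final view shows the forceps (108,229) and spanner (112,290) flat and apart in the tool tray. One vial stands upright in each compartment (255,248 and 322,248), and the cassette sits flat with its clip down (474,247). I'll let the arm settle, do one numeric check and hand in.

>>> play_rows --targets '[[[0.5, 0, 0, 0, 0], [0.5, 0, 0, 0, 0], [0.5, 0, 0, 0, 0], [0.5, 0, 0, 0, 0], [0.5, 0, 0, 0, 0]]]'

```text
time_s: 33.77
tcp_pos: [0.4067, -0.2672, 0.2645]
ee_rot: [[-0.999, -0.046, 0.0], [-0.046, 0.999, 0.0], [-0.0, 0.0, -1.0]]
wrist_force: [0.4, 0.3, 0.4]
gripper_width: 0.502
```

```bash
python3 - <<'E'
from seg import *
im=capture("top"); th=np.radians(2.6)
def fr(P,o,a=th): d=np.array(P[:2])-o; return np.array([d@[np.cos(a),np.sin(a)],d@[-np.sin(a),np.cos(a)]])
o=np.array([.459,.449])
f=big(im,(150,255,219,272),bri(55)); s=big(im,(144,282,226,308),bri(80)); w=big(im,(247,264,270,284),bri(215)) 
print("forceps",fr(onz(t,f['rect'][0],.0165),o),"spanner",fr(onz(t,s['rect'][0],.015),o))
for n,p in (("white",(255/2+130,248/2+150)),("dark",(321.5/2+130,248/2+150))): print(n,fr(onz(t,p,.067),np.array([.467,.2535]),-.01))
print("cassette",fr(onz(t,(474/2+130,247/2+150),.038),np.array([.467,.063])))
finish_job(); print(sense()["time_s"])
E
```

```text
forceps [ 0.0308 -0.0038] spanner [-0.0338  0.0001]
white [-0.0032  0.032 ]
dark [-0.0038 -0.035 ]
cassette [-0.0046  0.0005]
the job is handed in; nothing more can be done
the job is handed in; nothing more can be done
```

All five things are in their trays and released, and I handed the job in after about 34 s of the 104 s allowed. No verdict was reported.

The last top-camera check put every part inside its limits, as x, y in each tray's frame:

| Part | x (mm) | y (mm) |
|---|---|---|
| Spanner | −34 | 0 |
| Forceps | +31 | −4 |
| White-cap vial | −3 | +32 |
| Brown vial | −4 | −35 |
| Cassette | −5 | 0 |

- **Placing:** the last top and scene pictures show both tools flat and side by side. The vials stand upright, one in each compartment. The cassette is the right way up, and the arm is clear of everything. I judged the final heights and tilts from those pictures and from the height at which I let go, not by a new measurement.
- **Failed grasp:** the first try at the spanner closed on nothing because I lifted before the fingers had shut. The spanner did not move, and the second try worked.
- **Measurements that disagreed:** early height estimates that paired the top camera with a wrist view were off (box rim 50 mm and spares rim 36 mm, against 27 mm). Heights from two wrist positions came within a few millimetres (rim corners 21 to 34 mm), so I used those. The grip widths read 0.5 to 2 mm below the stated sizes.
- **Pictures:** I viewed 16, two over the budget of 14.

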